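# Sort connector housings into a carousel bin through a gated chute

## Robot

A 7-joint arm with a two-finger parallel gripper is mounted at the origin on the work surface. World frame = base frame: x ahead of the robot, y to its left, z up, the work surface at z = 0. Lengths are in mm, angles in rad, forces in N, time in s.
With the tool pointing down it reaches from about 425 to 875 mm from the base axis. Payload 9.9 kg.
Tool frame: the origin (TCP) lies on the centre line of the jaws, within the pads' length; the fingertips stand 17 mm ahead of it and the grasp point (between the pads) lies 2 mm behind it (bot.nose_length is the distance from the TCP to the fingertips, in mm); z points along the fingers, y is the direction in which the jaws open and shut (so a half turn about z gives the same grasp; the last joint's range is limited). The gripper opens to 85 mm and grips with 20 to 120 N. Pads are 22 mm wide; open, the fingers measure 114 mm over their backs; the gripper's body (76 mm by 85 mm) begins 54 mm behind the grasp point. The pads swing forward as they close: fully open they stand 13 mm farther back than shut.
Start: joints at [1.098, 0.576, 0.025, 1.437, -0.015, 1.129, -0.057], TCP at [255.882, -624.623, 248.289] pointing down, gripper open.
Joint ranges: [-2.76, 2.76], [-0.34, 2.15], [-1.52, 1.57], [0.19, 2.46], [-1.09, 4.23], [0.17, 1.99], [-2.82, 2.82]. Speed limits (rad/s): [2.22, 2.22, 3.01, 3.01, 3.14, 3.14, 3.14].

## Interface

Orientations are given as a 3x3 rotation matrix whose columns are the frame's x, y, z axes.
In Python, from station import bot, vision gives the robot as it stands.
- The arm moves only by the tool send_rows, never from a script. Its argument "steps" is a list of rows, each an object of numbers: "gripper": the opening, from 0 (shut) to 1 (fully open); "dx", "dy", "dz": the shift along the world's x, y, z in mm; "spin": the turn about the world's z in degrees. A call has 1 to 20 rows; each row is the pose to reach, as a shift and turn from the pose measured when the call began; what a row does not reach only later rows make up. A row lasts 1/8 s, in which the tool goes at most 62.5 mm and 10.7 degrees, less where a joint would pass 70% of its speed; a pose out of reach is approached as far as the arm can. A call with a gripper value outside its range is refused whole. The fingers move at their own pace and stop on an object; "newtons" is the grip in N (left out, the last holds). Time passes only in rows, so rows that repeat a pose let the fingers close. It gives the time, the measured TCP pose, the force and the opening at its end, in the units of the state.
- bot.sense(): the state, without advancing time (a new reading comes with each control period).
- vision.grab_frame(name): name is "scene" or "top"; returns the picture (384x512x3 uint8, red, green, blue); there is no depth.
- vision.calibration(name): a dict with "K" (3x3 intrinsics, pixels), "position" and "orientation" of the camera in the world. Camera axes: x right, y up, looking along -z (the intrinsics and any distortion apply to the point x, -y, -z); pixel columns grow to the right and rows downward; lengths in mm; the calibration is good to about 2 mm. A picture is of the moment at which its call begins. calibration takes no time and is no camera call.
- bot.sign_off(): hands the job in, once; it reports no verdict.
The state is a dict: "time_s": time; "qpos": joint angles; "dq": joint speeds; "joint_torque": joint torques, N m; "position": TCP position; "eef_rot": TCP orientation; "force": force on the tool from outside, world axes, zero at the start; "wrist_torque": the same for the moment, N m; "opening": finger opening in mm.
Only numpy, scipy, OpenCV 4.12 (cv2) and the standard library are available. Lean on these libraries where they do the work, as an engineer would, in place of code of your own. Each camera call takes 0.05 s, during which the arm holds its last target.

## Task

Sort all the loose connector housings on the black mat into the carousel bin: for each colour that is there, load its housings into the chute's hopper, turn the carousel by its rim pegs until the compartment of that colour is under the chute, pull the orange-tabbed sprung gate out to its stop so that they drop in, and let it spring shut. When all are sorted, turn the carousel so that the empty black compartment is under the chute, and leave everything else on the bench where it is.

Things in the scene. Friction and masses are not known exactly. Their poses are not given: they have to be found in the camera images.
- red1_c (a point): a red plastic connector housing, a solid block 38 x 26 x 24 mm (its own x, y, z) of 35 g with small dark contacts on one end; the point is its centre. It may be absent. It starts flat on the bench (centre 12 mm up), about 100 mm from its neighbours, give or take 25 mm.
- red2_c (a point): a red plastic connector housing, a solid block 38 x 26 x 24 mm (its own x, y, z) of 35 g with small dark contacts on one end; the point is its centre. It may be absent. It starts flat on the bench (centre 12 mm up), about 100 mm from its neighbours, give or take 25 mm.
- blue1_c (a point): a blue plastic connector housing, a solid block 38 x 26 x 24 mm (its own x, y, z) of 35 g with small dark contacts on one end; the point is its centre. It may be absent. It starts flat on the bench (centre 12 mm up), about 100 mm from its neighbours, give or take 25 mm.
- blue2_c (a point): a blue plastic connector housing, a solid block 38 x 26 x 24 mm (its own x, y, z) of 35 g with small dark contacts on one end; the point is its centre. It may be absent. It starts flat on the bench (centre 12 mm up), about 100 mm from its neighbours, give or take 25 mm.
- yellow1_c (a point): a yellow plastic connector housing, a solid block 38 x 26 x 24 mm (its own x, y, z) of 35 g with small dark contacts on one end; the point is its centre. It may be absent. It starts flat on the bench (centre 12 mm up), about 100 mm from its neighbours, give or take 25 mm.
- red_peg (a point): the red peg, an upright round pin 14 mm across on the carousel's rim, 147 mm from the carousel's axis in the middle direction of the red compartment; it stands from 20 to 78 mm above the bench, and the point is 60 mm above the bench on its axis. Grip or push it round its circle, on the side away from the chute (hopper and gate pass above it there).
- blue_peg (a point): the blue peg, an upright round pin 14 mm across on the carousel's rim, 147 mm from the carousel's axis in the middle direction of the blue compartment; it stands from 20 to 78 mm above the bench, and the point is 60 mm above the bench on its axis. Grip or push it round its circle, on the side away from the chute (hopper and gate pass above it there).
- yellow_peg (a point): the yellow peg, an upright round pin 14 mm across on the carousel's rim, 147 mm from the carousel's axis in the middle direction of the yellow compartment; it stands from 20 to 78 mm above the bench, and the point is 60 mm above the bench on its axis. Grip or push it round its circle, on the side away from the chute (hopper and gate pass above it there).
- black_peg (a point): the black peg, an upright round pin 14 mm across on the carousel's rim, 147 mm from the carousel's axis in the middle direction of the black compartment; it stands from 20 to 78 mm above the bench, and the point is 60 mm above the bench on its axis. Grip or push it round its circle, on the side away from the chute (hopper and gate pass above it there).
- black_bin (a point): point on the floor (20 mm above the bench) of the black compartment, 78 mm from the carousel's axis in its middle direction; the compartment is a quarter circle of 117 mm radius with black floor and 50 mm walls.
- hub (a point): point on the carousel's vertical axis, at the height of the compartment floors (20 mm above the bench). Turns with the carousel: red compartment between its +x and +y, blue between -x and +y, yellow between -x and -y, black between +x and -y. The rim is 165 mm in radius; a fixed clear guard 80 to 83 mm above the bench covers the compartments out to a radius of 118 mm, with an opening only under the chute.
- carousel (a joint): angle of the carousel about its vertical axis, rad, anticlockwise from above positive; at 0 the hub's axes are parallel to the chute's. Turns without end either way, with light friction (about 0.1 N m), and stays where it is left.
- chute (a point): centre of the chute's flared mouth, 140 mm above the bench; its square rim, about 86 x 86 mm, is 145 mm up. The carousel's axis lies 78 mm from it in its -x direction; a bracket and column, up to 130 mm, stand on its +x side, the gate's tab on its -y side. A compartment is under the chute when its middle direction points along this +x.
- gate_floor (a point): bottom centre of the hopper, straight below the mouth, 100 mm above the bench, on the gate's top when it is shut. The hopper is 60 x 60 mm inside, up to 130 mm, then flares. Housings dropped in rest here; with the gate pulled they fall into the compartment below.
- gate_tab (a point): grip point of the orange tab on the gate plate, 138 mm above the bench; the tab is an upright plate 36 mm (along the chute's x) by 10 mm (along the chute's y), its top 155 mm above the bench, 112 mm from the hopper's centre on the chute's -y side when shut. Pinch it from above across its 10 mm and pull along the chute's -y.
- gate (a joint): how far the gate is pulled out, m: 0 shut, 0.066 at its stop. A spring shuts it when let go: about 1.7 N when shut, 5.3 N at the stop.
- tape_roll: bystander: green ring-shaped roll lying flat among the housings, 60 mm across, 20 mm high; origin at the centre of its underside
- tub: bystander: white lidded tub 100 mm across, 130 mm high; origin at the centre of its underside
- driver: bystander: screwdriver with orange handle, 190 mm long, lying on the mat
- carton: bystander: cardboard carton 110 x 90 x 60 mm; origin at the centre of its underside
- cup: bystander: black pen cup 72 mm across, 85 mm high; origin at the centre of its underside
- meter: bystander: flat grey test meter 85 x 150 x 35 mm; origin at the centre of its underside

How it is judged:
By the outcome, as a careful person would: the job done as asked, in the order asked, and still so for the second after the job is handed in, with the robot touching nothing.
Of red1, red2, blue1, blue2, yellow1 only 3 to 4 are there at a start; the rules pass over those that are not, and their reading is None.
At some moment in a run one of red1, red2, blue1, blue2, yellow1 may be knocked a few centimetres aside while the robot is not near it.
Once in a run the grip may slacken for a moment while it holds something.
It also fails if it takes over 210 s, if anything falls off the work surface, if the arm or the gripper's body presses on something with over 40 N, if the wrist force passes 120 N, or if a joint passes its speed limit or range.

## Working session

There is one attempt and no reset: what is moved stays moved. The work goes in short steps, Python scripts to look and compute and a tool call to move; the robot and the scene stay as the last step left them, time stands still between calls to the robot, and variables do not carry over. Pictures are saved under pics/ and viewed, and the job is handed in when it is done.

Besides the shell and the picture viewer there is one more tool, called after "Call:" in YAML: its name, and indented under it one key for each argument. send_rows: Moves the arm, as the interface text tells. Its arguments: {"type":"object","properties":{"steps":{"type":"array","items":{"type":"object","properties":{"gripper":{"type":"number"},"dx":{"type":"number"},"dy":{"type":"number"},"dz":{"type":"number"},"spin":{"type":"number"}}}},"newtons":{"type":"number"}},"required":["steps"]}

```bash
mkdir -p pics; ls; python3 - <<'E'
from station import bot, vision
import cv2
for n in("scene","top"):
    im=vision.grab_frame(n); cv2.imwrite(f"pics/{n}0.png",im[:,:,::-1])
    c=vision.calibration(n); print(n,{k:(v.tolist() if hasattr(v,'tolist') else v) for k,v in c.items()})
s=bot.sense(); print(s['time_s'],s['position'],s['eef_rot'],s['opening'],bot.nose_length)
E
```

```text
pics
scene {'K': [[488.41373475569185, 0.0, 252.59179756220956], [0.0, 488.41373475569185, 186.5424144437791], [0.0, 0.0, 1.0]], 'position': [1240.7731139819693, -929.7803104593863, 1285.01269887259], 'orientation': [[0.762188589711297, -0.47570443098777065, 0.4390601872779009], [0.6470501907305136, 0.5390130251493108, -0.5392504143670124], [0.019864651759094784, 0.6951044907479664, 0.7186342202765604]]}
top {'K': [[391.1947132074381, 0.0, 249.239693910322], [0.0, 391.1947132074381, 190.49451555554904], [0.0, 0.0, 1.0]], 'position': [260.15725813124624, -12.444011906807129, 1275.6727109968144], 'orientation': [[-0.05840546480287931, 0.9693348386033114, -0.23870226716780896], [-0.9982808888510906, -0.0578856531589248, 0.009193373322186112], [-0.004905979600043549, 0.23882885468103945, 0.9710492827534073]]}
0.1 [ 255.77376552 -624.26181599  247.54088847] [[ 9.25339415e-01  3.79139308e-01 -5.93139727e-04]
 [ 3.79139770e-01 -9.25338421e-01  1.35682079e-03]
 [-3.44308844e-05 -1.48040261e-03 -9.99998904e-01]] 85.79342302172513 17.0
```

View pics/scene0.png

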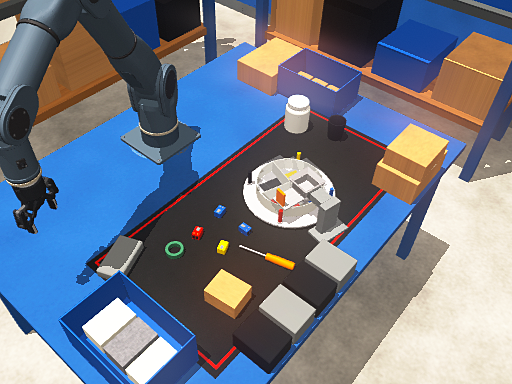

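View pics/top0.png

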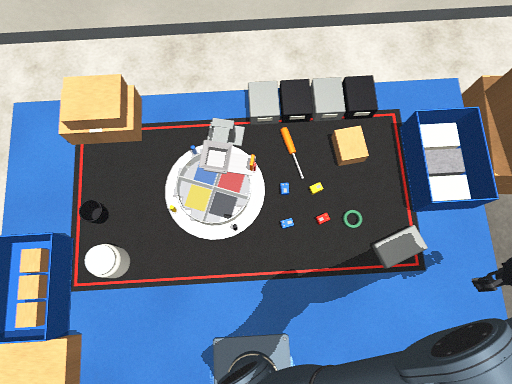

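The top view shows four housings: blue at (285,188) and (287,223), yellow at (316,188), red at (323,218). The carousel is centred near (215,190), and the chute is on its far side (216,157).

```bash
cat > h.py <<'E'
import numpy as np, cv2
from station import bot, vision
C={n:vision.calibration(n) for n in("scene","top")}
def ray(n,u,v):
    c=C[n];K=np.array(c['K']);R=np.array(c['orientation'])
    d=R@np.array([(u-K[0,2])/K[0,0],-(v-K[1,2])/K[1,1],-1.]);return np.array(c['position']),d
def plane(n,u,v,z):
    p,d=ray(n,u,v);return p+d*(z-p[2])/d[2]
def proj(n,X):
    c=C[n];K=np.array(c['K']);R=np.array(c['orientation'])
    q=R.T@(np.asarray(X,float)-np.array(c['position']));return K[0,0]*q[0]/-q[2]+K[0,2],K[1,1]*q[1]/q[2]+K[1,2]
def two(a,b):
    p,d=ray('scene',*a);q,e=ray('top',*b)
    A=np.stack([d,-e],1);t=np.linalg.lstsq(A,q-p,rcond=None)[0]
    x,y=p+t[0]*d,q+t[1]*e;return (x+y)/2,np.linalg.norm(x-y)
def blobs(im,amin=8):
    h=cv2.cvtColor(im,cv2.COLOR_RGB2HSV);H,S,V=h[...,0].astype(int),h[...,1],h[...,2]
    M={'red':((H<6)|(H>172))&(S>150)&(V>90),'blue':(H>98)&(H<116)&(S>130)&(V>100),'yellow':(H>22)&(H<34)&(S>120)&(V>110),'orange':(H>6)&(H<20)&(S>170)&(V>120),'green':(H>60)&(H<90)&(S>80)}
    out=[]
    for c,m in M.items():
        n,l,st,ce=cv2.connectedComponentsWithStats(m.astype(np.uint8))
        for i in range(1,n):
            if amin<=st[i,4]<=1500: out.append((c,ce[i],st[i],l==i))
    return out
def crop(n,im,x0,y0,x1,y1,k,name):
    cv2.imwrite(name,cv2.resize(im[y0:y1,x0:x1,::-1],None,fx=k,fy=k,interpolation=cv2.INTER_CUBIC))
E
python3 - <<'E'
from h import *
im={n:vision.grab_frame(n) for n in C}
crop('top',im['top'],150,100,400,280,3,'pics/t1.png'); crop('scene',im['scene'],150,140,360,300,3.6,'pics/s1.png')
for n in C:
  for c,ce,st,m in blobs(im[n]):
    P=plane(n,*ce,18 if n=='scene' else 20)
    if 380<P[0]<950 and -500<P[1]<400: print(n,c,ce.round(1),st[4],P.round(0)[:2])
E
```

```text
scene red [364.1 207.8] 138 [825. 200.]
scene red [280. 215.] 47 [625. -20.]
scene red [197.2 232.5] 96 [ 466. -261.]
scene red [335.9 238.2] 38 [825.  22.]
scene blue [331.1 191.2] 22 [693. 190.]
scene blue [219.1 211.2] 91 [ 456. -145.]
scene blue [243.9 228.6] 91 [ 571. -147.]
scene yellow [298.1 154.7] 19 [488. 268.]
scene yellow [290.3 173.3] 32 [527. 166.]
scene yellow [280.7 191.2] 17 [557.  70.]
scene yellow [222.  246.6] 104 [ 567. -249.]
scene yellow [280.1 259.7] 97 [ 740. -166.]
scene yellow [227. 288.] 781 [ 683. -353.]
scene orange [280.3 198.2] 95 [577.  42.]
scene orange [396.5 196.3] 18 [883. 324.]
scene orange [279.  263.2] 87 [ 746. -179.]
scene orange [245.2 294.8] 18 [ 740. -335.]
scene orange [220.2 300.8] 9 [ 698. -398.]
scene green [174.2 249.4] 226 [ 459. -358.]
top red [240.9 122.7] 37 [811. -10.]
top red [174.7 126.4] 173 [811. 219.]
top red [322.7 217.9] 82 [ 463. -257.]
top blue [192.1 146.6] 15 [734. 161.]
top blue [195.3 176.4] 11 [628. 153.]
top blue [201.5 180.8] 8 [612. 132.]
top blue [284.2 187.7] 74 [ 572. -141.]
top blue [286.6 222.8] 78 [ 454. -139.]
top yellow [251.7 159.7] 21 [675. -39.]
top yellow [315.6 187.7] 88 [ 565. -244.]
top yellow [197.6 197.5] 438 [555. 147.]
top yellow [172.5 208.3] 26 [524. 230.]
top orange [287.3 140.2] 121 [ 737. -164.]
top orange [250.9 167.1] 15 [649. -35.]
top green [352.2 218.5] 185 [ 455. -352.]
```

```bash
ls pics
```

```text
s1.png
scene0.png
t1.png
top0.png
```

View pics/t1.png

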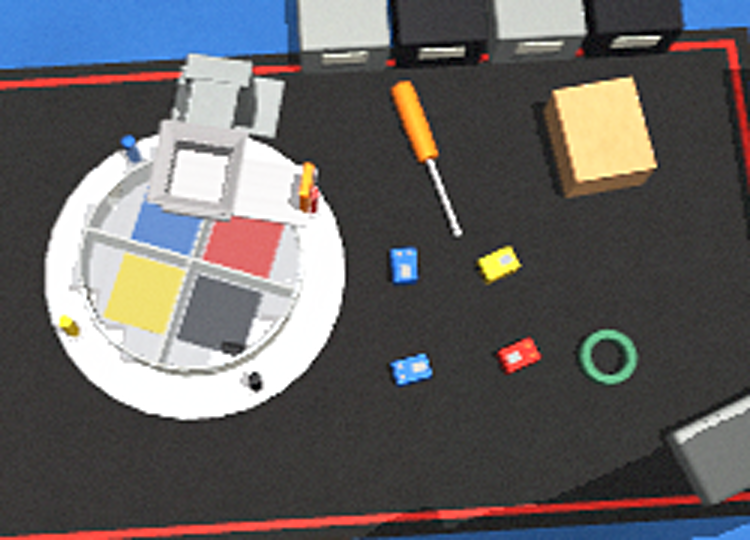

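View pics/s1.png

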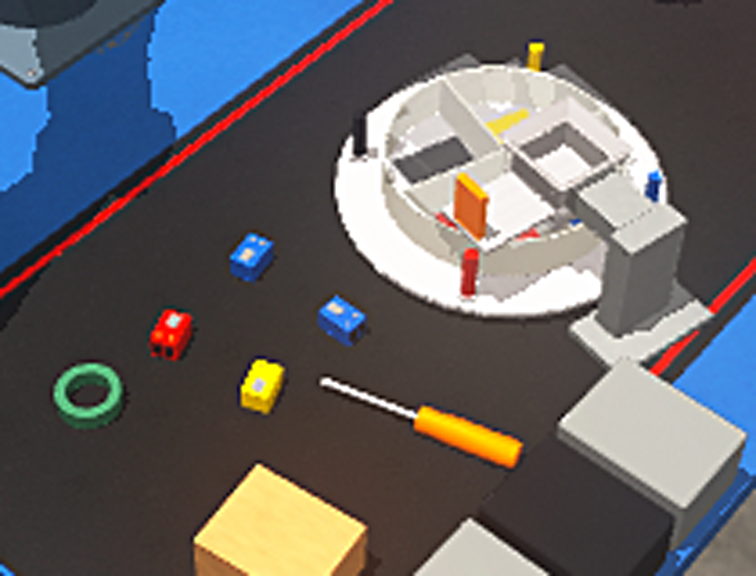

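```bash
python3 - <<'E'
from h import *
T=lambda x,y:(150+x/3,100+y/3); S=lambda x,y:(150+x/3.6,140+y/3.6)
for n,s,t in [('yellow',(537,45),(66,321)),('blue',(655,175),(127,139)),('black',(360,118),(253,375)),('tabtop',(470,180),(308,168))]:
    for nn,p in(('scene',S(*s)),('top',T(*t))): print(n,nn,plane(nn,*p,78 if n!='tabtop' else 155).round(1))
    print(two(S(*s),T(*t)))
cs=[plane('top',*T(*p),145)[:2] for p in[(163,121),(245,130),(235,217),(148,206)]]
print('rim top',np.round(cs),np.mean(cs,0))
cs=[plane('scene',*S(*p),145)[:2] for p in[(509,149),(575,98),(635,155),(570,205)]]
print('rim sc',np.round(cs),np.mean(cs,0))
im=vision.grab_frame('top')
g=cv2.cvtColor(im,cv2.COLOR_RGB2HSV); m=((g[...,1]<40)&(g[...,2]>200)).astype(np.uint8); m[:, :160]=0; m[:,270:]=0;m[:135]=0;m[245:]=0
n,l,st,ce=cv2.connectedComponentsWithStats(m);i=1+np.argmax(st[1:,4])
co=max(cv2.findContours((l==i).astype(np.uint8),0,1)[0],key=len)[:,0]
hull=cv2.convexHull(co)[:,0]
P=np.array([plane('top',u,v,20)[:2] for u,v in hull]);P=P[P[:,0]<620]
A=np.c_[2*P,np.ones(len(P))];s=np.linalg.lstsq(A,(P**2).sum(1),rcond=None)[0];print('hub',s[:2],np.sqrt(s[2]+s[:2]@s[:2]))
E
```

```text
yellow scene [519.2 223.5  78. ]
yellow top [515.9 220.2  78. ]
(array([517.67894976, 221.95671133,  77.33877818]), np.float64(4.436327750280459))
blue scene [714.5 149.1  78. ]
blue top [712.9 152.   78. ]
(array([713.56234607, 151.96944368,  75.31839518]), np.float64(0.95207110774499))
black scene [452.7  21.5  78. ]
black top [447.8  28.5  78. ]
(array([448.33994265,  28.12295097,  70.55180535]), np.float64(1.867896770850393))
tabtop scene [627.5 -34.3 155. ]
tabtop top [642.  -39.6 155. ]
(array([635.69899136, -41.38469542, 167.15163453]), np.float64(5.7607623319420425))
rim top [[705. 105.]
 [690.  22.]
 [598.  36.]
 [615. 123.]] [651.97750626  71.78553946]
rim sc [[625.  28.]
 [631. 123.]
 [716.  98.]
 [708.   8.]] [669.65281493  64.46137399]
hub [579.74767509  90.26612383] 164.65647129347434
```

```bash
python3 - <<'E'
from h import *
im={n:vision.grab_frame(n) for n in C}
crop('top',im['top'],190,115,270,180,8,'pics/t2.png'); crop('scene',im['scene'],260,150,345,220,8,'pics/s2.png')
E
```

```text
(no output)
```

View pics/t2.png

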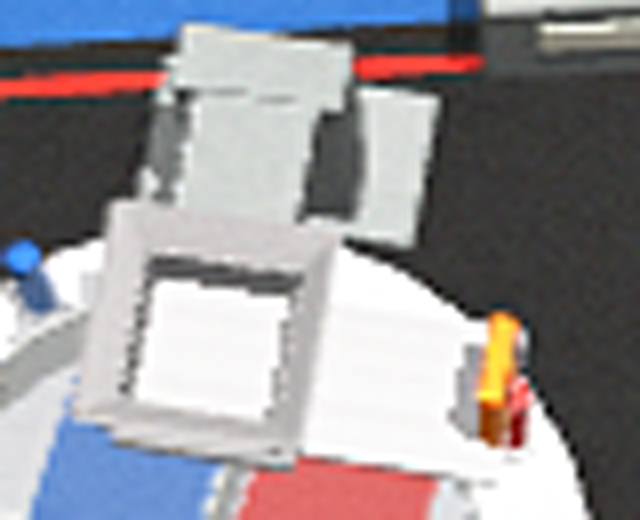

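View pics/s2.png

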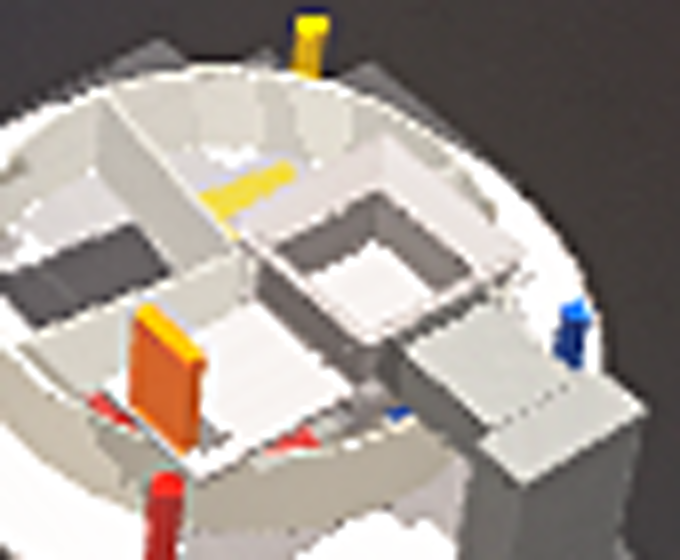

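```bash
python3 - <<'E'
from h import *
T=lambda x,y:(190+(x)/8-.5,115+(y)/8-.5); S=lambda x,y:(260+x/8-.5,150+y/8-.5)
a=[(112,203),(343,237),(300,442),(77,410)]; b=[(387,138),(240,240),(372,345),(523,258)]
b=[(523,258),(372,345),(240,240),(387,138)]
ct=np.array([plane('top',*T(*p),145)[:2] for p in a]);cs=np.array([plane('scene',*S(*p),145)[:2] for p in b])
for c in(ct,cs):
    m=c.mean(0);print(c.round(),m, 'h->c ang',np.degrees(np.arctan2(m[1]-90,m[0]-580.5)),np.hypot(*(m-[580.5,90])))
    ed=np.roll(c,-1,0)-c;print(np.hypot(*ed.T),np.degrees(np.arctan2(ed[:,1],ed[:,0]))+[90,180,270-360,0])
for p in[(505,320),(485,397)]: print('tab top',plane('top',*T(*p),155))
for p in[(140,308),(202,360)]: print('tab sc',plane('scene',*S(*p),155))
for s,t in[((312,22),None),((573,308),(22,256)),((165,485),None)]:
    print(plane('scene',*S(*s),78), plane('top',*T(*t),78) if t else '')
E
```

```text
[[707. 108.]
 [687.  20.]
 [606.  40.]
 [624. 124.]] [656.11578572  72.90689559] h->c ang -12.737744791478683 77.52368198139405
[90.08841649 83.39786244 85.48957845 83.96010231] [-12.30886721 346.02864948 -11.92751177 -10.82020216]
[[709. 100.]
 [691.  19.]
 [615.  31.]
 [624. 121.]] [659.64691893  67.64835418] h->c ang -15.770052409933195 82.24251240464423
[83.16358182 77.10955119 90.53203187 86.70579285] [-12.31195343 350.84682284  -6.17753727 -14.03102319]
tab top [646.72061877 -39.78839432 155.        ]
tab top [616.80451491 -30.46292781 155.        ]
tab sc [613.44610292 -34.86867425 155.        ]
tab sc [649.71312    -41.04510224 155.        ]
[516.49100305 222.93571935  78.        ] 
[710.73047156 149.66677871  78.        ] [712.35759665 152.2353858   78.        ]
[641.14583743 -46.38777826  78.        ]
```

```bash
cat >> h.py <<'E'
def housings(im=None,show=True):
    im=im or {n:vision.grab_frame(n) for n in C}
    res={}
    for n in C:
        for c,ce,st,m in blobs(im[n],25):
            if c not in('red','blue','yellow') or st[4]>200: continue
            ys,xs=np.nonzero(m)
            h=cv2.convexHull(np.stack([xs,ys],1).astype(np.int32))[:,0].astype(float)
            big=np.zeros(im[n].shape[:2],np.uint8);cv2.fillConvexPoly(big,h.astype(np.int32),1)
            ys,xs=np.nonzero(big)
            P=plane(n,xs.mean(),ys.mean(),12)[:2]
            if not(400<P[0]<900 and -480<P[1]<-60): continue
            if np.hypot(*(P-[740,-170]))<50: continue
            Q=np.array([plane(n,u,v,14)[:2] for u,v in zip(xs,ys)])
            r=cv2.minAreaRect(Q.astype(np.float32));bp=cv2.boxPoints(r);e=bp[1]-bp[0];f=bp[2]-bp[1]
            l=e if np.hypot(*e)>np.hypot(*f) else f
            w,V=np.linalg.eigh(np.cov(Q.T));v=V[:,1]
            g=lambda v:np.degrees(np.arctan2(v[1],v[0]))%180
            print(n,c,P.round(1),'size',np.round(sorted(r[1])),'rect yaw',round(g(l)),'pca',round(g(v)),'ratio',round((w[1]/w[0])**.5,2))
E
python3 - <<'E'
from h import *
im={n:vision.grab_frame(n) for n in C}
housings(im)
crop('top',im['top'],270,170,370,235,8,'pics/t3.png'); crop('scene',im['scene'],180,195,260,260,9,'pics/s3.png')
E
```

```text
scene red [ 461.7 -258.4] size [36. 55.] rect yaw 131 pca 125 ratio 1.63
scene blue [ 452.4 -139.7] size [36. 57.] rect yaw 112 pca 116 ratio 1.61
scene blue [ 568.4 -141.9] size [37. 53.] rect yaw 169 pca 150 ratio 1.39
scene yellow [ 563.5 -245.5] size [31. 54.] rect yaw 117 pca 118 ratio 1.74
top red [ 464.3 -258.5] size [28. 44.] rect yaw 113 pca 115 ratio 1.54
top blue [ 572.2 -141.8] size [30. 41.] rect yaw 177 pca 1 ratio 1.4
top blue [ 455.3 -139.8] size [29. 43.] rect yaw 101 pca 101 ratio 1.48
top yellow [ 567.5 -245.8] size [30. 44.] rect yaw 113 pca 115 ratio 1.45
```

View pics/t3.png

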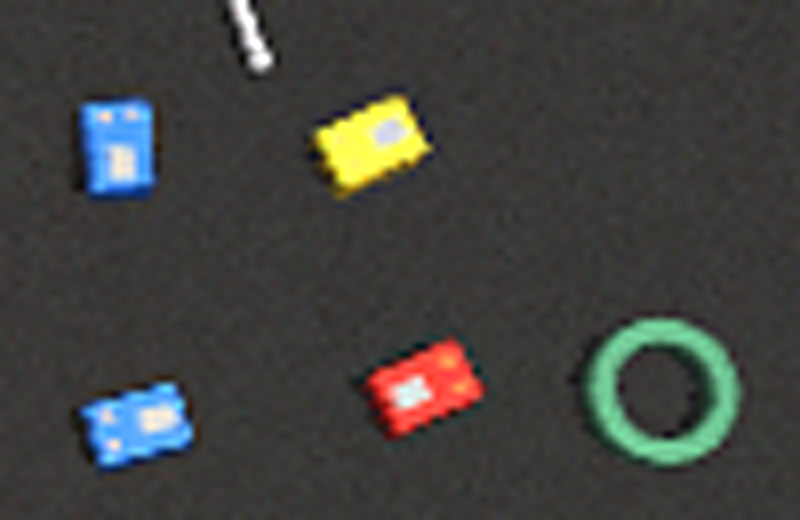

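View pics/s3.png

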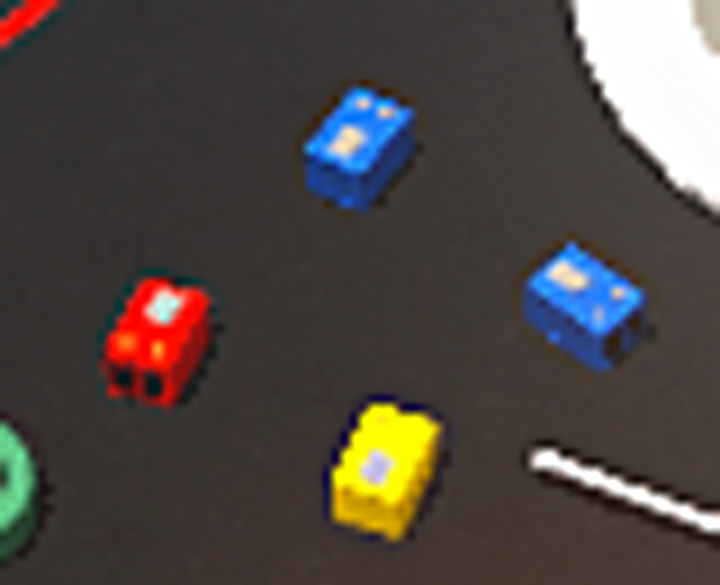

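Call:
send_rows:
  newtons: 40
  steps:
    - {"dx": 50,"dy": 40,"dz": 0,"spin": 10,"gripper": 0.7}
    - {"dx": 75,"dy": 85,"dz": 0,"spin": 20,"gripper": 0.7}
    - {"dx": 100,"dy": 130,"dz": 0,"spin": 30,"gripper": 0.7}
    - {"dx": 125,"dy": 180,"dz": 0,"spin": 40,"gripper": 0.7}
    - {"dx": 150,"dy": 230,"dz": 0,"spin": 50,"gripper": 0.7}
    - {"dx": 170,"dy": 280,"dz": 0,"spin": 60,"gripper": 0.7}
    - {"dx": 190,"dy": 325,"dz": -30,"spin": 70,"gripper": 0.7}
    - {"dx": 207,"dy": 366,"dz": -70,"spin": 80,"gripper": 0.7}
    - {"dx": 207,"dy": 366,"dz": -120,"spin": 90,"gripper": 0.7}
    - {"dx": 207,"dy": 366,"dz": -140,"spin": 91.7,"gripper": 0.7}
    - {"dx": 207,"dy": 366,"dz": -140,"spin": 91.7,"gripper": 0.7}
    - {"dx": 207,"dy": 366,"dz": -140,"spin": 91.7,"gripper": 0.7}

```text
time_s: 1.95
position: [463.4, -259.0, 109.2]
eef_rot: [[-0.405, 0.914, 0.001], [0.914, 0.405, -0.001], [-0.001, 0.001, -1.0]]
force: [-0.8, -0.1, 0.3]
opening: 59.6
```

```bash
python3 - <<'E'
from h import *
im={n:vision.grab_frame(n) for n in C}
housings(im)
crop('scene',im['scene'],150,170,290,280,5,'pics/s4.png')
E
```

```text
scene red [ 462.3 -259. ] size [36. 56.] rect yaw 120 pca 124 ratio 1.6
scene blue [ 453.  -139.7] size [34. 55.] rect yaw 112 pca 114 ratio 1.58
scene blue [ 569.7 -141.9] size [39. 46.] rect yaw 1 pca 146 ratio 1.4
scene yellow [ 563.6 -245.7] size [31. 55.] rect yaw 117 pca 117 ratio 1.77
top red [ 463.7 -258. ] size [28. 43.] rect yaw 113 pca 111 ratio 1.51
top blue [ 574.1 -141.2] size [27. 38.] rect yaw 176 pca 176 ratio 1.39
top blue [ 455.9 -140. ] size [28. 40.] rect yaw 104 pca 102 ratio 1.49
top yellow [ 567.8 -245.5] size [28. 45.] rect yaw 113 pca 129 ratio 1.75
```

View pics/s4.png

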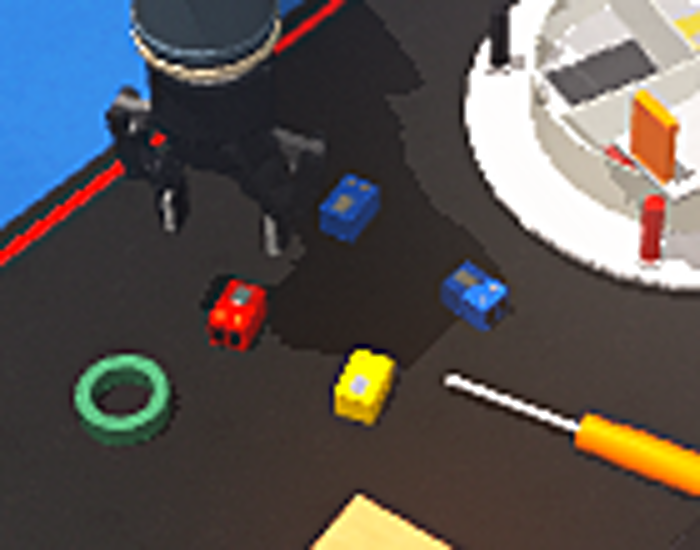

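The red housing hasn't moved and sits under the open jaws. Going down to grip it.

Call:
send_rows:
  newtons: 40
  steps:
    - {"dz": -40,"gripper": 0.7}
    - {"dz": -70,"gripper": 0.7}
    - {"dz": -85,"gripper": 0.7}
    - {"dz": -90,"gripper": 0.7}
    - {"dz": -91,"gripper": 0.7}
    - {"dz": -91,"gripper": 0.2}
    - {"dz": -91,"gripper": 0.2}
    - {"dz": -91,"gripper": 0.1}
    - {"dz": -91,"gripper": 0.1}
    - {"dz": -91,"gripper": 0.1}

```text
validation failed for argument at $.st...
```

Call:
send_rows:
  newtons: 40
  steps:
    - {"dx": 0,"dy": 0,"dz": -40,"spin": 0,"gripper": 0.7}
    - {"dx": 0,"dy": 0,"dz": -70,"spin": 0,"gripper": 0.7}
    - {"dx": 0,"dy": 0,"dz": -85,"spin": 0,"gripper": 0.7}
    - {"dx": 0,"dy": 0,"dz": -90,"spin": 0,"gripper": 0.7}
    - {"dx": 0,"dy": 0,"dz": -91,"spin": 0,"gripper": 0.7}
    - {"dx": 0,"dy": 0,"dz": -91,"spin": 0,"gripper": 0.2}
    - {"dx": 0,"dy": 0,"dz": -91,"spin": 0,"gripper": 0.2}
    - {"dx": 0,"dy": 0,"dz": -91,"spin": 0,"gripper": 0.2}
    - {"dx": 0,"dy": 0,"dz": -91,"spin": 0,"gripper": 0.2}
    - {"dx": 0,"dy": 0,"dz": -91,"spin": 0,"gripper": 0.2}

```text
time_s: 3.3
position: [463.9, -259.3, 19.3]
eef_rot: [[-0.405, 0.914, 0.003], [0.914, 0.405, -0.002], [-0.003, 0.002, -1.0]]
force: [-0.4, -0.6, 5.9]
opening: 25.4
```

Call:
send_rows:
  newtons: 40
  steps:
    - {"dx": 0,"dy": 0,"dz": 40,"spin": 0,"gripper": 0.2}
    - {"dx": 0,"dy": 0,"dz": 90,"spin": 0,"gripper": 0.2}
    - {"dx": 0,"dy": 0,"dz": 140,"spin": 0,"gripper": 0.2}
    - {"dx": 20,"dy": 35,"dz": 180,"spin": 8,"gripper": 0.2}
    - {"dx": 45,"dy": 75,"dz": 200,"spin": 16,"gripper": 0.2}
    - {"dx": 70,"dy": 120,"dz": 200,"spin": 24,"gripper": 0.2}
    - {"dx": 95,"dy": 165,"dz": 200,"spin": 32,"gripper": 0.2}
    - {"dx": 120,"dy": 210,"dz": 200,"spin": 40,"gripper": 0.2}
    - {"dx": 145,"dy": 255,"dz": 200,"spin": 48,"gripper": 0.2}
    - {"dx": 170,"dy": 295,"dz": 200,"spin": 53.6,"gripper": 0.2}
    - {"dx": 185,"dy": 320,"dz": 200,"spin": 53.6,"gripper": 0.2}
    - {"dx": 192,"dy": 332,"dz": 200,"spin": 53.6,"gripper": 0.2}
    - {"dx": 192,"dy": 332,"dz": 200,"spin": 53.6,"gripper": 0.2}
    - {"dx": 192,"dy": 332,"dz": 200,"spin": 53.6,"gripper": 0.2}

```text
time_s: 5.05
position: [655.6, 70.9, 219.3]
eef_rot: [[-0.976, 0.218, 0.003], [0.218, 0.976, -0.0], [-0.003, 0.001, -1.0]]
force: [-0.2, 0.6, -0.3]
opening: 25.0
```

```bash
python3 - <<'E'
from h import *
im={n:vision.grab_frame(n) for n in C}
crop('scene',im['scene'],220,110,360,230,5,'pics/s5.png')
crop('top',im['top'],150,100,300,220,5,'pics/t5.png')
E
```

```text
(no output)
```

View pics/s5.png

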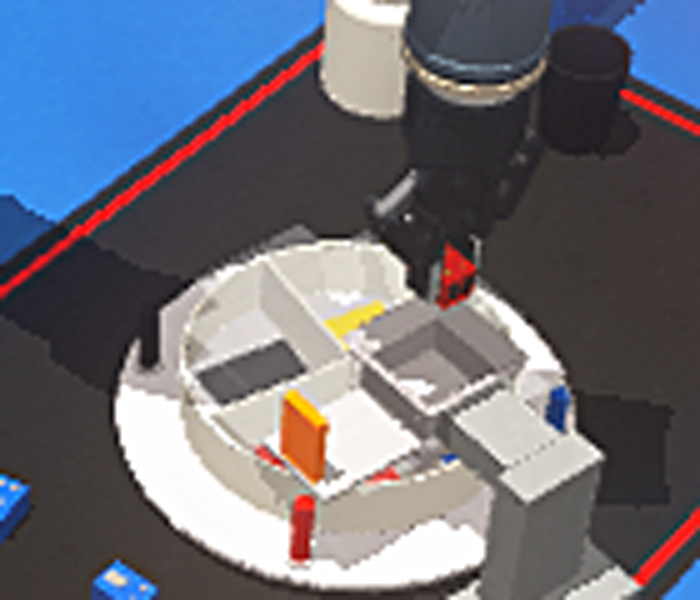

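View pics/t5.png

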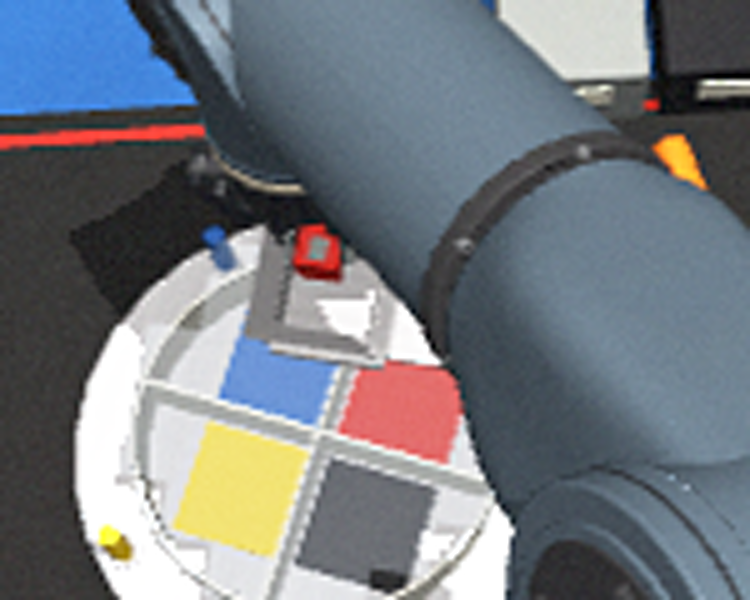

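The red housing is gripped above the hopper (scene px (311,165)). Lowering and releasing.

Call:
send_rows:
  newtons: 40
  steps:
    - {"dx": 0,"dy": 1.5,"dz": -30,"spin": 0,"gripper": 0.2}
    - {"dx": 0,"dy": 1.5,"dz": -50,"spin": 0,"gripper": 0.2}
    - {"dx": 0,"dy": 1.5,"dz": -58,"spin": 0,"gripper": 0.2}
    - {"dx": 0,"dy": 1.5,"dz": -58,"spin": 0,"gripper": 0.2}
    - {"dx": 0,"dy": 1.5,"dz": -58,"spin": 0,"gripper": 0.42}
    - {"dx": 0,"dy": 1.5,"dz": -58,"spin": 0,"gripper": 0.42}
    - {"dx": 0,"dy": 1.5,"dz": -58,"spin": 0,"gripper": 0.42}
    - {"dx": 0,"dy": 1.5,"dz": -30,"spin": 0,"gripper": 0.42}
    - {"dx": 0,"dy": 1.5,"dz": 10,"spin": 0,"gripper": 0.42}
    - {"dx": 0,"dy": 1.5,"dz": 10,"spin": 0,"gripper": 0.42}

```text
time_s: 6.4
position: [657.1, 73.4, 233.0]
eef_rot: [[-0.976, 0.218, 0.009], [0.218, 0.976, 0.001], [-0.008, 0.003, -1.0]]
force: [-0.3, 0.1, -0.0]
opening: 35.7
```

```bash
python3 - <<'E'
from h import *
im={n:vision.grab_frame(n) for n in C}
crop('scene',im['scene'],220,110,360,230,5,'pics/s6.png')
E
```

```text
(no output)
```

View pics/s6.png

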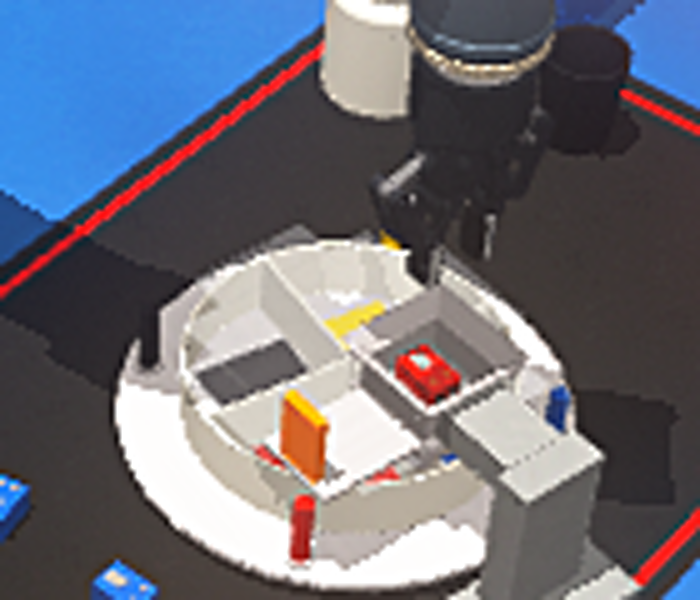

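Red is resting in the hopper (px (305,185)). Going to the yellow peg next.

Call:
send_rows:
  newtons: 40
  steps:
    - {"dx": -30,"dy": 32,"dz": 0,"spin": -10,"gripper": 0.5}
    - {"dx": -70,"dy": 75,"dz": 0,"spin": -20,"gripper": 0.5}
    - {"dx": -110,"dy": 118,"dz": -20,"spin": -30,"gripper": 0.5}
    - {"dx": -130,"dy": 140,"dz": -60,"spin": -40,"gripper": 0.5}
    - {"dx": -139,"dy": 149.5,"dz": -100,"spin": -50,"gripper": 0.5}
    - {"dx": -139,"dy": 149.5,"dz": -113,"spin": -52.7,"gripper": 0.5}
    - {"dx": -139,"dy": 149.5,"dz": -113,"spin": -52.7,"gripper": 0.5}
    - {"dx": -139,"dy": 149.5,"dz": -113,"spin": -52.7,"gripper": 0.5}

```text
time_s: 7.5
position: [516.9, 221.8, 116.9]
eef_rot: [[-0.419, 0.908, 0.002], [0.908, 0.419, -0.003], [-0.004, 0.001, -1.0]]
force: [-0.7, -0.4, 0.2]
opening: 42.7
```

```bash
python3 - <<'E'
from h import *
im={n:vision.grab_frame(n) for n in C}
crop('scene',im['scene'],220,110,360,230,5,'pics/s7.png')
crop('top',im['top'],150,130,270,250,5,'pics/t7.png')
E
```

```text
(no output)
```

View pics/s7.png

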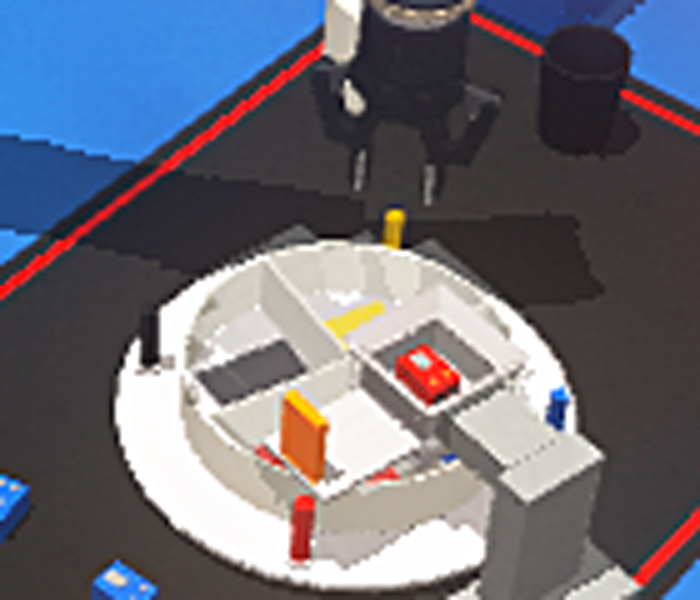

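View pics/t7.png

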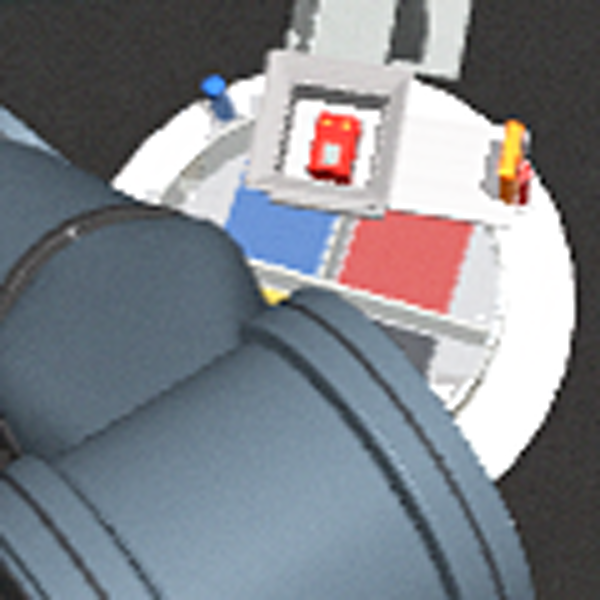

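Call:
send_rows:
  newtons: 30
  steps:
    - {"dx": 1.5,"dy": 1,"dz": -25,"spin": 0,"gripper": 0.5}
    - {"dx": 1.5,"dy": 1,"dz": -45,"spin": 0,"gripper": 0.5}
    - {"dx": 1.5,"dy": 1,"dz": -55,"spin": 0,"gripper": 0.5}
    - {"dx": 1.5,"dy": 1,"dz": -57,"spin": 0,"gripper": 0.5}
    - {"dx": 1.5,"dy": 1,"dz": -57,"spin": 0,"gripper": 0.1}
    - {"dx": 1.5,"dy": 1,"dz": -57,"spin": 0,"gripper": 0.1}
    - {"dx": 1.5,"dy": 1,"dz": -57,"spin": 0,"gripper": 0.1}
    - {"dx": 1.5,"dy": 1,"dz": -57,"spin": 0,"gripper": 0.1}

```text
time_s: 8.6
position: [519.1, 223.0, 61.0]
eef_rot: [[-0.418, 0.909, 0.004], [0.909, 0.418, -0.002], [-0.004, 0.003, -1.0]]
force: [-0.3, -0.7, 6.5]
opening: 13.1
```

```bash
cat > arc.py <<'E'
import sys,numpy as np
x,y,end,n=map(float,sys.argv[1:5]);H=np.array([580,89.5]);p=np.array([x,y]);a=np.degrees(np.arctan2(*(p-H)[::-1]))
end=a+((end-a+180)%360-180);R=np.hypot(*(p-H));print(a,R)
for b in np.linspace(a,end,int(n)+1)[1:]:
    r=np.radians(b);R2=R+(147-R)*(b-a)/(end-a);q=H+R2*np.array([np.cos(r),np.sin(r)])-p;print('{"dx": %.1f, "dy": %.1f, "dz": 0, "spin": %.1f, "gripper": 0.1},'%(*q,b-a),end=' ')
E
python3 arc.py 519.1 223 167.5 10
```

```text
114.52151247181158 146.7346584825821
{"dx": -12.1, "dy": -6.2, "dz": 0, "spin": 5.3, "gripper": 0.1}, {"dx": -23.5, "dy": -13.4, "dz": 0, "spin": 10.6, "gripper": 0.1}, {"dx": -34.3, "dy": -21.7, "dz": 0, "spin": 15.9, "gripper": 0.1}, {"dx": -44.2, "dy": -31.0, "dz": 0, "spin": 21.2, "gripper": 0.1}, {"dx": -53.3, "dy": -41.1, "dz": 0, "spin": 26.5, "gripper": 0.1}, {"dx": -61.3, "dy": -52.0, "dz": 0, "spin": 31.8, "gripper": 0.1}, {"dx": -68.3, "dy": -63.6, "dz": 0, "spin": 37.1, "gripper": 0.1}, {"dx": -74.3, "dy": -75.9, "dz": 0, "spin": 42.4, "gripper": 0.1}, {"dx": -79.0, "dy": -88.6, "dz": 0, "spin": 47.7, "gripper": 0.1}, {"dx": -82.6, "dy": -101.7, "dz": 0, "spin": 53.0, "gripper": 0.1},
```

Call:
send_rows:
  newtons: 30
  steps:
    - {"dx": -12,"dy": -6,"dz": 0,"spin": 5.3,"gripper": 0.1}
    - {"dx": -23.5,"dy": -13.5,"dz": 0,"spin": 10.6,"gripper": 0.1}
    - {"dx": -34.5,"dy": -21.5,"dz": 0,"spin": 15.9,"gripper": 0.1}
    - {"dx": -44,"dy": -31,"dz": 0,"spin": 21.2,"gripper": 0.1}
    - {"dx": -53.5,"dy": -41,"dz": 0,"spin": 26.5,"gripper": 0.1}
    - {"dx": -61.5,"dy": -52,"dz": 0,"spin": 31.8,"gripper": 0.1}
    - {"dx": -68.5,"dy": -63.5,"dz": 0,"spin": 37.1,"gripper": 0.1}
    - {"dx": -74.5,"dy": -76,"dz": 0,"spin": 42.4,"gripper": 0.1}
    - {"dx": -79,"dy": -88.5,"dz": 0,"spin": 47.7,"gripper": 0.1}
    - {"dx": -82.5,"dy": -101.5,"dz": 0,"spin": 53,"gripper": 0.1}
    - {"dx": -82.5,"dy": -101.5,"dz": 0,"spin": 53,"gripper": 0.1}
    - {"dx": -82.5,"dy": -101.5,"dz": 0,"spin": 53,"gripper": 0.1}
    - {"dx": -82.5,"dy": -101.5,"dz": 0,"spin": 53,"gripper": 0.1}

```text
time_s: 10.22
position: [437.5, 121.8, 61.1]
eef_rot: [[-0.977, 0.215, 0.006], [0.215, 0.977, 0.002], [-0.005, 0.003, -1.0]]
force: [5.4, -1.8, -6.4]
opening: 13.2
```

Release, lift, and move to above the gate tab at about (632,-37). The jaws stay along the chute's y.

Call:
send_rows:
  newtons: 30
  steps:
    - {"dx": 0,"dy": 0,"dz": 0,"spin": 0,"gripper": 0.45}
    - {"dx": 0,"dy": 0,"dz": 0,"spin": 0,"gripper": 0.45}
    - {"dx": 0,"dy": 0,"dz": 40,"spin": 0,"gripper": 0.45}
    - {"dx": 0,"dy": 0,"dz": 90,"spin": 0,"gripper": 0.45}
    - {"dx": 20,"dy": -30,"dz": 140,"spin": 0,"gripper": 0.45}
    - {"dx": 55,"dy": -55,"dz": 150,"spin": 0,"gripper": 0.45}
    - {"dx": 95,"dy": -85,"dz": 150,"spin": 0,"gripper": 0.45}
    - {"dx": 135,"dy": -115,"dz": 150,"spin": 0,"gripper": 0.45}
    - {"dx": 170,"dy": -140,"dz": 150,"spin": 0,"gripper": 0.45}
    - {"dx": 190,"dy": -155,"dz": 145,"spin": 0,"gripper": 0.45}
    - {"dx": 194,"dy": -158.5,"dz": 140,"spin": 0,"gripper": 0.45}
    - {"dx": 194,"dy": -158.5,"dz": 140,"spin": 0,"gripper": 0.45}
    - {"dx": 194,"dy": -158.5,"dz": 140,"spin": 0,"gripper": 0.45}

```text
time_s: 11.85
position: [630.8, -35.4, 201.5]
eef_rot: [[-0.977, 0.213, 0.005], [0.213, 0.977, 0.003], [-0.005, 0.004, -1.0]]
force: [0.4, 0.3, -0.1]
opening: 38.1
```

```bash
python3 - <<'E'
from h import *
im={n:vision.grab_frame(n) for n in C}
crop('scene',im['scene'],220,110,360,230,5,'pics/s8.png')
crop('top',im['top'],150,130,270,250,5,'pics/t8.png')
housings(im)
E
```

```text
scene blue [ 452.4 -139.7] size [36. 57.] rect yaw 112 pca 116 ratio 1.61
scene blue [ 568.4 -141.9] size [37. 53.] rect yaw 169 pca 150 ratio 1.39
scene yellow [ 563.9 -246.1] size [32. 56.] rect yaw 111 pca 119 ratio 1.8
top blue [ 571.9 -141.6] size [30. 41.] rect yaw 177 pca 5 ratio 1.4
top blue [ 455.2 -139.7] size [29. 43.] rect yaw 105 pca 102 ratio 1.46
```

View pics/s8.png

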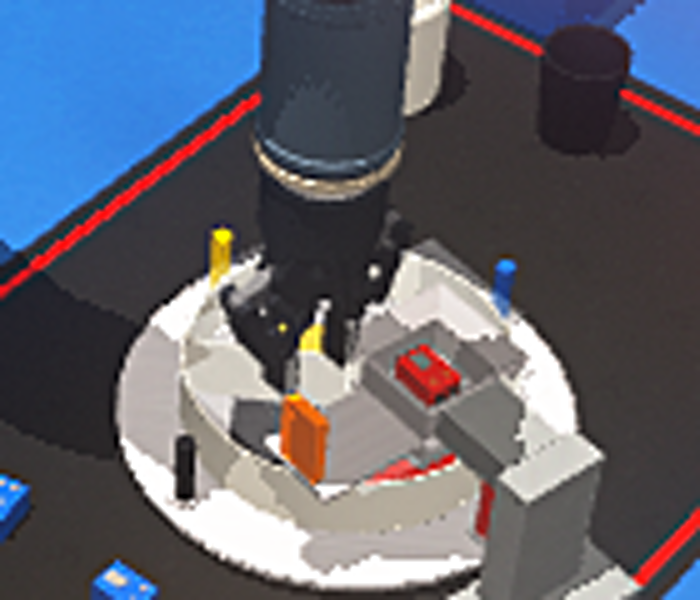

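View pics/t8.png

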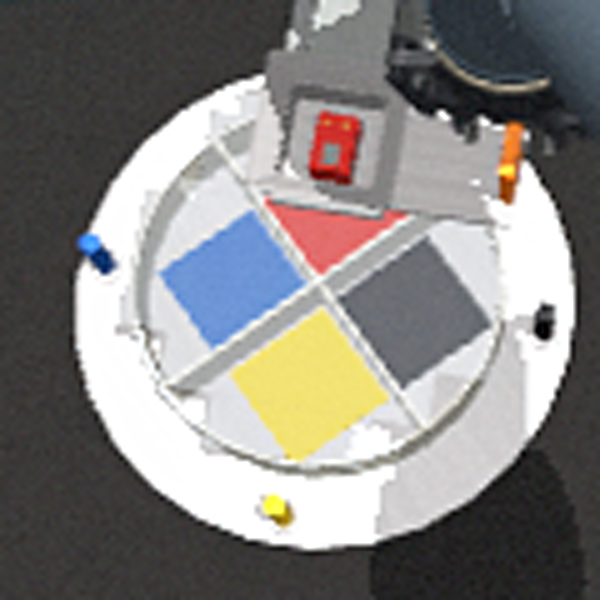

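Red compartment is under the chute. Next, pinch the tab.

Call:
send_rows:
  newtons: 60
  steps:
    - {"dx": 1,"dy": -1.5,"dz": -30,"spin": 0,"gripper": 0.45}
    - {"dx": 1,"dy": -1.5,"dz": -50,"spin": 0,"gripper": 0.45}
    - {"dx": 1,"dy": -1.5,"dz": -62,"spin": 0,"gripper": 0.45}
    - {"dx": 1,"dy": -1.5,"dz": -65,"spin": 0,"gripper": 0.45}
    - {"dx": 1,"dy": -1.5,"dz": -65,"spin": 0,"gripper": 0.05}
    - {"dx": 1,"dy": -1.5,"dz": -65,"spin": 0,"gripper": 0.05}
    - {"dx": 1,"dy": -1.5,"dz": -65,"spin": 0,"gripper": 0.05}
    - {"dx": 1,"dy": -1.5,"dz": -65,"spin": 0,"gripper": 0.05}
    - {"dx": 1,"dy": -1.5,"dz": -65,"spin": 0,"gripper": 0.05}

```text
time_s: 13.08
position: [632.5, -36.9, 137.4]
eef_rot: [[-0.977, 0.213, 0.007], [0.213, 0.977, 0.003], [-0.007, 0.004, -1.0]]
force: [-0.1, 1.9, 6.1]
opening: 9.5
```

Call:
send_rows:
  newtons: 60
  steps:
    - {"dx": -3,"dy": -14,"dz": 0,"spin": 0,"gripper": 0.05}
    - {"dx": -6.5,"dy": -29,"dz": 0,"spin": 0,"gripper": 0.05}
    - {"dx": -10,"dy": -45,"dz": 0,"spin": 0,"gripper": 0.05}
    - {"dx": -13,"dy": -58,"dz": 0,"spin": 0,"gripper": 0.05}
    - {"dx": -14,"dy": -63,"dz": 0,"spin": 0,"gripper": 0.05}
    - {"dx": -14.5,"dy": -65,"dz": 0,"spin": 0,"gripper": 0.05}
    - {"dx": -14.5,"dy": -65.5,"dz": 0,"spin": 0,"gripper": 0.05}
    - {"dx": -14.5,"dy": -65.5,"dz": 0,"spin": 0,"gripper": 0.05}
    - {"dx": -14.5,"dy": -65.5,"dz": 0,"spin": 0,"gripper": 0.05}

```text
time_s: 14.2
position: [618.4, -100.4, 137.4]
eef_rot: [[-0.977, 0.212, 0.008], [0.212, 0.977, 0.005], [-0.007, 0.007, -1.0]]
force: [2.3, 10.4, -1.6]
opening: 9.3
```

```bash
python3 - <<'E'
from h import *
im={n:vision.grab_frame(n) for n in C}
crop('scene',im['scene'],220,110,360,230,5,'pics/s9.png')
crop('top',im['top'],150,130,270,250,5,'pics/t9.png')
E
```

```text
(no output)
```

View pics/s9.png

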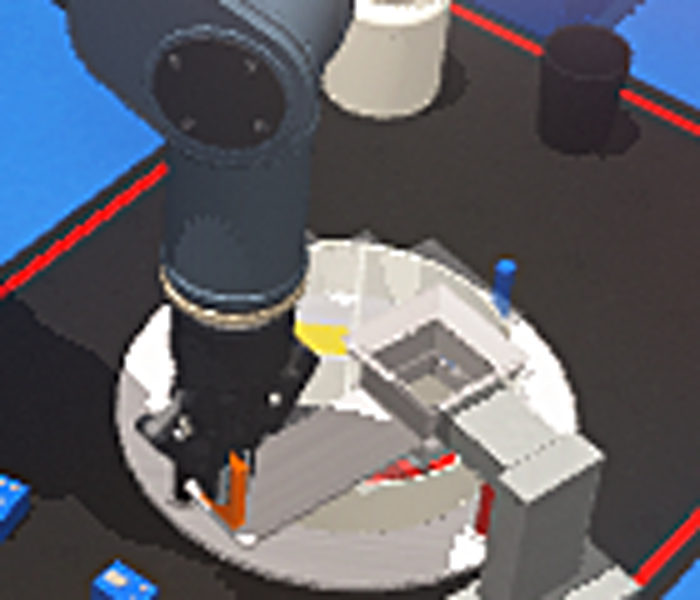

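View pics/t9.png

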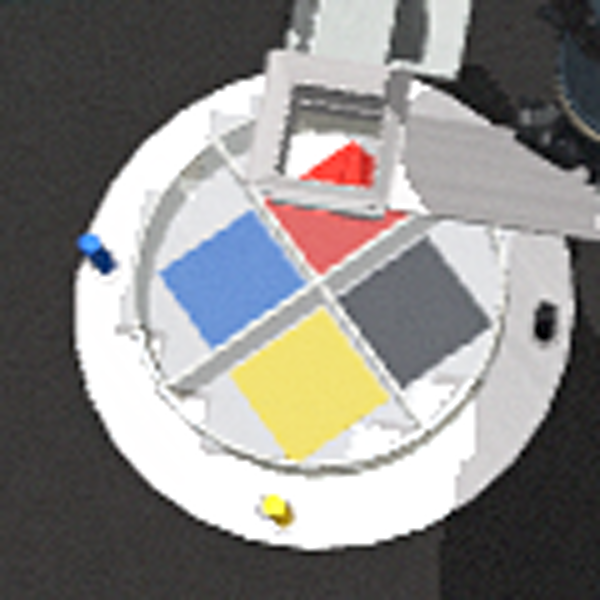

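Red has dropped: the hopper is empty, and force 10 N exceeds the 5.3 N spring, so the gate is at its stop. I'll pull a touch more to be sure, guide it back, and let go.

Call:
send_rows:
  newtons: 60
  steps:
    - {"dx": -0.5,"dy": -3.5,"dz": 0,"spin": 0,"gripper": 0.05}
    - {"dx": -0.5,"dy": -3.5,"dz": 0,"spin": 0,"gripper": 0.05}
    - {"dx": -0.5,"dy": -3.5,"dz": 0,"spin": 0,"gripper": 0.05}

```text
time_s: 14.68
position: [618.4, -100.5, 137.4]
eef_rot: [[-0.978, 0.209, 0.009], [0.209, 0.978, 0.01], [-0.007, 0.012, -1.0]]
force: [3.4, 13.7, -2.5]
opening: 9.7
```

Call:
send_rows:
  newtons: 60
  steps:
    - {"dx": 3,"dy": 16,"dz": 0,"spin": 0,"gripper": 0.05}
    - {"dx": 6.5,"dy": 31,"dz": 0,"spin": 0,"gripper": 0.05}
    - {"dx": 10,"dy": 46,"dz": 0,"spin": 0,"gripper": 0.05}
    - {"dx": 13,"dy": 58,"dz": 0,"spin": 0,"gripper": 0.05}
    - {"dx": 13.5,"dy": 62,"dz": 0,"spin": 0,"gripper": 0.05}
    - {"dx": 13.5,"dy": 62,"dz": 0,"spin": 0,"gripper": 0.05}
    - {"dx": 13.5,"dy": 62,"dz": 0,"spin": 0,"gripper": 0.45}
    - {"dx": 13.5,"dy": 62,"dz": 0,"spin": 0,"gripper": 0.45}
    - {"dx": 13.5,"dy": 62,"dz": 0,"spin": 0,"gripper": 0.45}
    - {"dx": 13.5,"dy": 62,"dz": 30,"spin": 0,"gripper": 0.45}
    - {"dx": 13.5,"dy": 62,"dz": 70,"spin": 0,"gripper": 0.45}
    - {"dx": 13.5,"dy": 62,"dz": 80,"spin": 0,"gripper": 0.6}

```text
time_s: 16.18
position: [632.8, -38.1, 220.0]
eef_rot: [[-0.978, 0.209, 0.013], [0.209, 0.978, 0.01], [-0.01, 0.013, -1.0]]
force: [0.8, 0.1, -0.4]
opening: 51.2
```

Call:
send_rows:
  newtons: 40
  steps:
    - {"dx": -15,"dy": -30,"dz": 0,"spin": 3,"gripper": 0.7}
    - {"dx": -35,"dy": -65,"dz": -20,"spin": 6,"gripper": 0.7}
    - {"dx": -55,"dy": -95,"dz": -60,"spin": 9,"gripper": 0.7}
    - {"dx": -62,"dy": -103.5,"dz": -110,"spin": 9,"gripper": 0.7}
    - {"dx": -62,"dy": -103.5,"dz": -120,"spin": 9,"gripper": 0.7}
    - {"dx": -62,"dy": -103.5,"dz": -120,"spin": 9,"gripper": 0.7}

```text
time_s: 16.92
position: [571.4, -140.5, 100.3]
eef_rot: [[-0.999, 0.053, 0.011], [0.053, 0.999, 0.013], [-0.01, 0.014, -1.0]]
force: [0.8, 0.8, -1.4]
opening: 59.9
```

```bash
python3 - <<'E'
from h import *
im={n:vision.grab_frame(n) for n in C}
crop('scene',im['scene'],170,120,350,270,4,'pics/s10.png')
crop('top',im['top'],150,130,350,250,4,'pics/t10.png')
housings(im)
E
```

```text
scene blue [ 453.  -140.2] size [36. 54.] rect yaw 96 pca 113 ratio 1.6
scene blue [ 568.1 -141.6] size [37. 53.] rect yaw 169 pca 152 ratio 1.36
scene yellow [ 564.1 -245.8] size [32. 56.] rect yaw 111 pca 118 ratio 1.76
top blue [ 570.9 -141.4] size [30. 38.] rect yaw 177 pca 10 ratio 1.33
top blue [ 455.8 -140.5] size [28. 42.] rect yaw 101 pca 99 ratio 1.49
top yellow [ 562.5 -238.1] size [27. 30.] rect yaw 23 pca 36 ratio 1.22
```

View pics/s10.png

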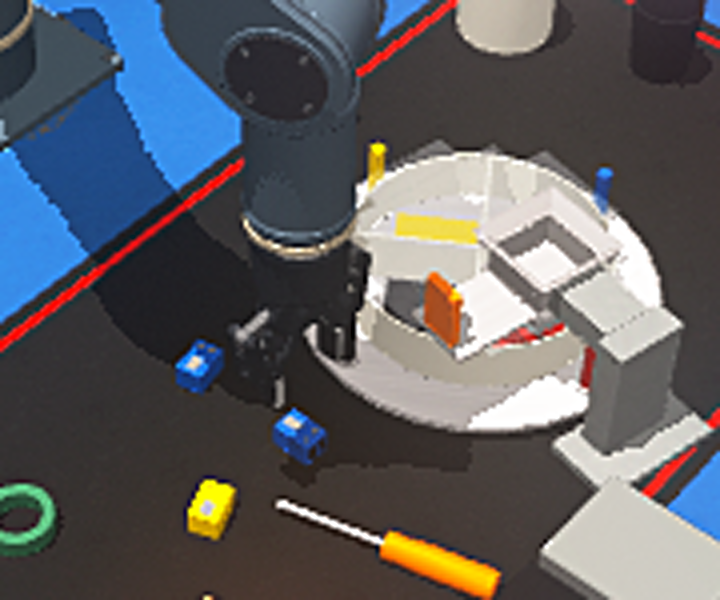

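View pics/t10.png

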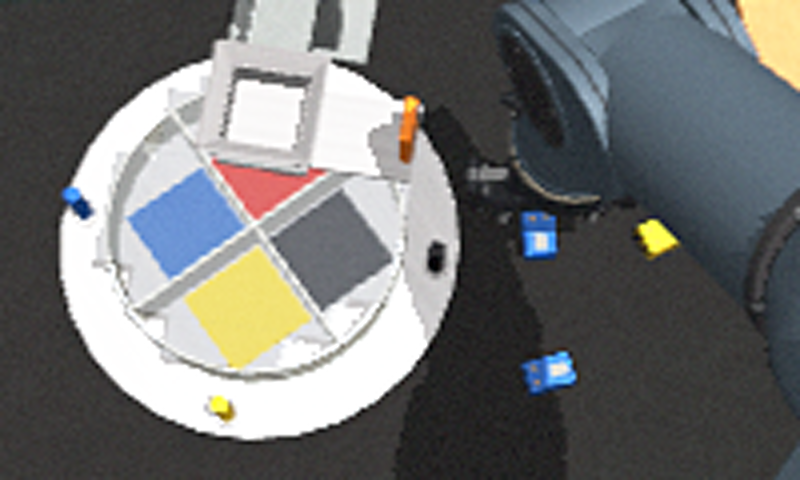

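The gate is shut. The blue housing is under the jaws, so I'm gripping it.

Call:
send_rows:
  newtons: 40
  steps:
    - {"dx": -1,"dy": -1,"dz": -40,"spin": 0,"gripper": 0.7}
    - {"dx": -1,"dy": -1,"dz": -70,"spin": 0,"gripper": 0.7}
    - {"dx": -1,"dy": -1,"dz": -80,"spin": 0,"gripper": 0.7}
    - {"dx": -1,"dy": -1,"dz": -82,"spin": 0,"gripper": 0.7}
    - {"dx": -1,"dy": -1,"dz": -82,"spin": 0,"gripper": 0.2}
    - {"dx": -1,"dy": -1,"dz": -82,"spin": 0,"gripper": 0.2}
    - {"dx": -1,"dy": -1,"dz": -82,"spin": 0,"gripper": 0.2}
    - {"dx": -1,"dy": -1,"dz": -82,"spin": 0,"gripper": 0.2}
    - {"dx": -1,"dy": -1,"dz": -82,"spin": 0,"gripper": 0.2}
    - {"dx": -1,"dy": -1,"dz": -30,"spin": 0,"gripper": 0.2}
    - {"dx": -1,"dy": -1,"dz": 30,"spin": 0,"gripper": 0.2}
    - {"dx": -1,"dy": -1,"dz": 80,"spin": 0,"gripper": 0.2}
    - {"dx": -1,"dy": -1,"dz": 120,"spin": 0,"gripper": 0.2}

```text
time_s: 18.65
position: [571.6, -141.3, 224.7]
eef_rot: [[-0.999, 0.052, 0.016], [0.052, 0.999, 0.012], [-0.015, 0.013, -1.0]]
force: [-0.7, -1.5, -0.0]
opening: 25.4
```

Call:
send_rows:
  newtons: 40
  steps:
    - {"dx": 15,"dy": 40,"dz": 0,"spin": -2,"gripper": 0.2}
    - {"dx": 32,"dy": 85,"dz": 0,"spin": -5,"gripper": 0.2}
    - {"dx": 50,"dy": 130,"dz": 0,"spin": -9.5,"gripper": 0.2}
    - {"dx": 67,"dy": 175,"dz": 0,"spin": -9.5,"gripper": 0.2}
    - {"dx": 80,"dy": 210,"dz": 0,"spin": -9.5,"gripper": 0.2}
    - {"dx": 87,"dy": 225.5,"dz": 0,"spin": -9.5,"gripper": 0.2}
    - {"dx": 87,"dy": 225.5,"dz": -30,"spin": -9.5,"gripper": 0.2}
    - {"dx": 87,"dy": 225.5,"dz": -45,"spin": -9.5,"gripper": 0.2}
    - {"dx": 87,"dy": 225.5,"dz": -55,"spin": -9.5,"gripper": 0.2}
    - {"dx": 87,"dy": 225.5,"dz": -57,"spin": -9.5,"gripper": 0.2}
    - {"dx": 87,"dy": 225.5,"dz": -57,"spin": -9.5,"gripper": 0.2}

```text
time_s: 20.02
position: [658.9, 84.0, 168.3]
eef_rot: [[-0.976, 0.217, 0.018], [0.217, 0.976, 0.009], [-0.016, 0.013, -1.0]]
force: [0.2, 0.2, 0.7]
opening: 24.9
```

Release, lift, and head to blue 2 at (454,-140), with the jaws at 12° (spin -65).

Call:
send_rows:
  newtons: 40
  steps:
    - {"dx": 0,"dy": 0,"dz": -1,"spin": 0,"gripper": 0.42}
    - {"dx": 0,"dy": 0,"dz": -1,"spin": 0,"gripper": 0.42}
    - {"dx": 0,"dy": 0,"dz": 0,"spin": 0,"gripper": 0.42}
    - {"dx": 0,"dy": 0,"dz": 35,"spin": 0,"gripper": 0.42}
    - {"dx": 0,"dy": 0,"dz": 60,"spin": 0,"gripper": 0.5}
    - {"dx": -30,"dy": -30,"dz": 60,"spin": -10,"gripper": 0.7}
    - {"dx": -65,"dy": -70,"dz": 60,"spin": -20,"gripper": 0.7}
    - {"dx": -100,"dy": -110,"dz": 60,"spin": -30,"gripper": 0.7}
    - {"dx": -140,"dy": -155,"dz": 60,"spin": -40,"gripper": 0.7}
    - {"dx": -175,"dy": -195,"dz": 40,"spin": -50,"gripper": 0.7}
    - {"dx": -200,"dy": -220,"dz": 0,"spin": -60,"gripper": 0.7}
    - {"dx": -205,"dy": -224,"dz": -40,"spin": -65.5,"gripper": 0.7}
    - {"dx": -205,"dy": -224,"dz": -60,"spin": -65.5,"gripper": 0.7}
    - {"dx": -205,"dy": -224,"dz": -60,"spin": -65.5,"gripper": 0.7}
    - {"dx": -205,"dy": -224,"dz": -60,"spin": -65.5,"gripper": 0.7}

```text
time_s: 21.9
position: [454.5, -139.8, 109.1]
eef_rot: [[-0.208, 0.978, 0.017], [0.978, 0.208, -0.013], [-0.016, 0.014, -1.0]]
force: [0.2, -0.5, -1.0]
opening: 59.7
```

```bash
python3 - <<'E'
from h import *
im={n:vision.grab_frame(n) for n in C}
crop('scene',im['scene'],170,120,350,270,4,'pics/s11.png')
crop('top',im['top'],150,130,350,250,4,'pics/t11.png')
housings(im)
E
```

```text
scene blue [ 453.  -140.7] size [36. 52.] rect yaw 96 pca 115 ratio 1.58
scene yellow [ 564.1 -245.8] size [32. 56.] rect yaw 111 pca 118 ratio 1.76
top blue [ 452.4 -130.5] size [22. 26.] rect yaw 22 pca 48 ratio 1.42
```

View pics/s11.png

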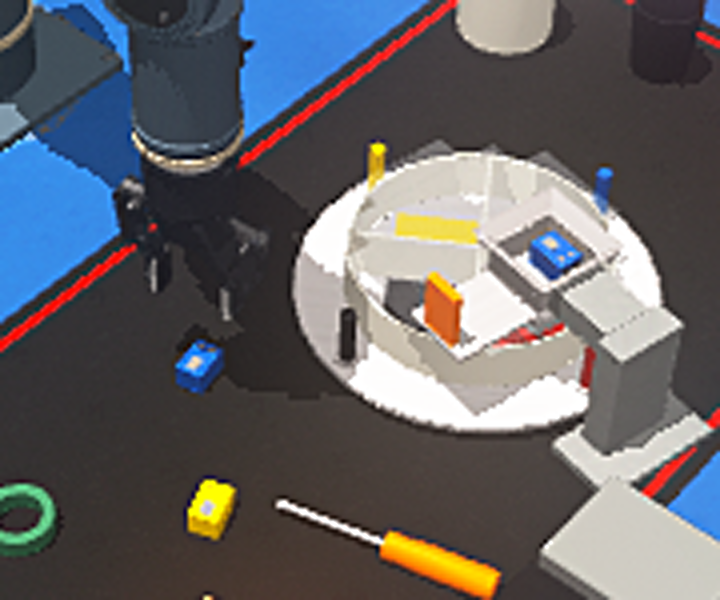

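View pics/t11.png

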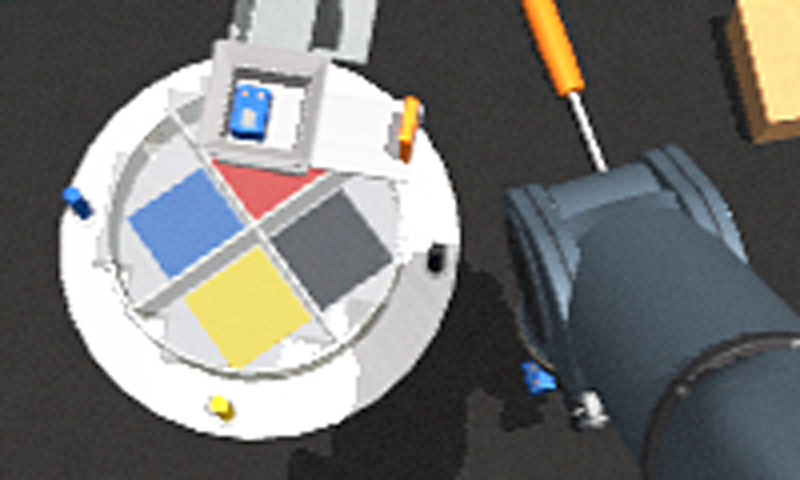

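The first blue is on the +y side of the hopper (top px (212,158)). Blue 2 is unmoved, so I'm gripping it.

Call:
send_rows:
  newtons: 40
  steps:
    - {"dx": 0,"dy": -0.5,"dz": -40,"spin": 0,"gripper": 0.7}
    - {"dx": 0,"dy": -0.5,"dz": -70,"spin": 0,"gripper": 0.7}
    - {"dx": 0,"dy": -0.5,"dz": -86,"spin": 0,"gripper": 0.7}
    - {"dx": 0,"dy": -0.5,"dz": -90,"spin": 0,"gripper": 0.7}
    - {"dx": 0,"dy": -0.5,"dz": -91,"spin": 0,"gripper": 0.2}
    - {"dx": 0,"dy": -0.5,"dz": -91,"spin": 0,"gripper": 0.2}
    - {"dx": 0,"dy": -0.5,"dz": -91,"spin": 0,"gripper": 0.2}
    - {"dx": 0,"dy": -0.5,"dz": -91,"spin": 0,"gripper": 0.2}
    - {"dx": 0,"dy": -0.5,"dz": -91,"spin": 0,"gripper": 0.2}
    - {"dx": 0,"dy": -0.5,"dz": -40,"spin": 0,"gripper": 0.2}
    - {"dx": 0,"dy": -0.5,"dz": 20,"spin": 0,"gripper": 0.2}
    - {"dx": 0,"dy": -0.5,"dz": 70,"spin": 0,"gripper": 0.2}
    - {"dx": 0,"dy": -0.5,"dz": 115,"spin": 0,"gripper": 0.2}
    - {"dx": 0,"dy": -0.5,"dz": 115,"spin": 0,"gripper": 0.2}

```text
time_s: 23.75
position: [456.2, -140.8, 227.8]
eef_rot: [[-0.207, 0.978, 0.024], [0.978, 0.207, -0.016], [-0.02, 0.02, -1.0]]
force: [0.1, -0.4, -0.8]
opening: 25.6
```

Call:
send_rows:
  newtons: 40
  steps:
    - {"dx": 22,"dy": 22,"dz": 0,"spin": 8,"gripper": 0.2}
    - {"dx": 50,"dy": 50,"dz": 0,"spin": 16,"gripper": 0.2}
    - {"dx": 80,"dy": 80,"dz": 0,"spin": 25,"gripper": 0.2}
    - {"dx": 110,"dy": 112,"dz": 0,"spin": 35,"gripper": 0.2}
    - {"dx": 140,"dy": 143,"dz": 0,"spin": 45,"gripper": 0.2}
    - {"dx": 170,"dy": 173,"dz": 0,"spin": 55,"gripper": 0.2}
    - {"dx": 190,"dy": 193,"dz": 0,"spin": 65.5,"gripper": 0.2}
    - {"dx": 197.5,"dy": 201.5,"dz": 0,"spin": 65.5,"gripper": 0.2}
    - {"dx": 197.5,"dy": 201.5,"dz": -30,"spin": 65.5,"gripper": 0.2}
    - {"dx": 197.5,"dy": 201.5,"dz": -50,"spin": 65.5,"gripper": 0.2}
    - {"dx": 197.5,"dy": 201.5,"dz": -59,"spin": 65.5,"gripper": 0.2}
    - {"dx": 197.5,"dy": 201.5,"dz": -60,"spin": 65.5,"gripper": 0.2}
    - {"dx": 197.5,"dy": 201.5,"dz": -60,"spin": 65.5,"gripper": 0.2}

```text
time_s: 25.38
position: [654.0, 60.7, 168.6]
eef_rot: [[-0.976, 0.218, 0.025], [0.218, 0.976, 0.016], [-0.021, 0.021, -1.0]]
force: [0.6, -0.1, 0.2]
opening: 25.4
```

Call:
send_rows:
  newtons: 40
  steps:
    - {"dx": 0,"dy": 0,"dz": 0,"spin": 0,"gripper": 0.42}
    - {"dx": 0,"dy": 0,"dz": 0,"spin": 0,"gripper": 0.42}
    - {"dx": 0,"dy": 0,"dz": 0,"spin": 0,"gripper": 0.42}
    - {"dx": 0,"dy": 0,"dz": 35,"spin": 0,"gripper": 0.42}
    - {"dx": 0,"dy": 0,"dz": 60,"spin": 0,"gripper": 0.5}
    - {"dx": -40,"dy": 11,"dz": 60,"spin": 0,"gripper": 0.5}
    - {"dx": -90,"dy": 25,"dz": 60,"spin": 0,"gripper": 0.5}
    - {"dx": -140,"dy": 40,"dz": 60,"spin": 0,"gripper": 0.5}
    - {"dx": -180,"dy": 52,"dz": 50,"spin": 0,"gripper": 0.5}
    - {"dx": -210,"dy": 60,"dz": 10,"spin": 0,"gripper": 0.5}
    - {"dx": -217,"dy": 61,"dz": -35,"spin": 0,"gripper": 0.5}
    - {"dx": -217,"dy": 61,"dz": -50,"spin": 0,"gripper": 0.5}
    - {"dx": -217,"dy": 61,"dz": -50,"spin": 0,"gripper": 0.5}

```text
time_s: 27.0
position: [437.5, 121.9, 118.5]
eef_rot: [[-0.976, 0.217, 0.025], [0.218, 0.976, 0.016], [-0.021, 0.021, -1.0]]
force: [0.9, -0.4, 0.9]
opening: 42.5
```

```bash
python3 - <<'E'
from h import *
im={n:vision.grab_frame(n) for n in C}
crop('scene',im['scene'],170,120,350,270,4,'pics/s12.png')
crop('top',im['top'],150,130,350,250,4,'pics/t12.png')
housings(im)
E
```

```text
scene yellow [ 563.9 -245.6] size [32. 56.] rect yaw 111 pca 120 ratio 1.77
top yellow [ 567.5 -246.5] size [30. 45.] rect yaw 113 pca 116 ratio 1.45
```

View pics/s12.png

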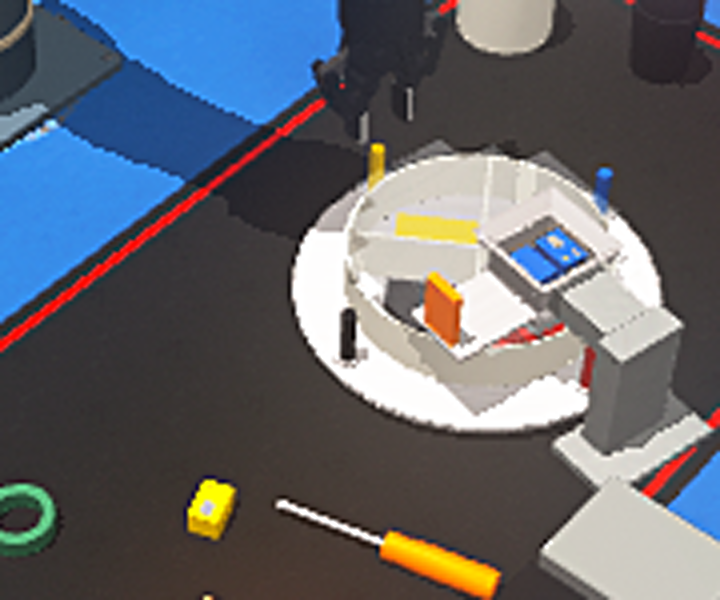

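View pics/t12.png

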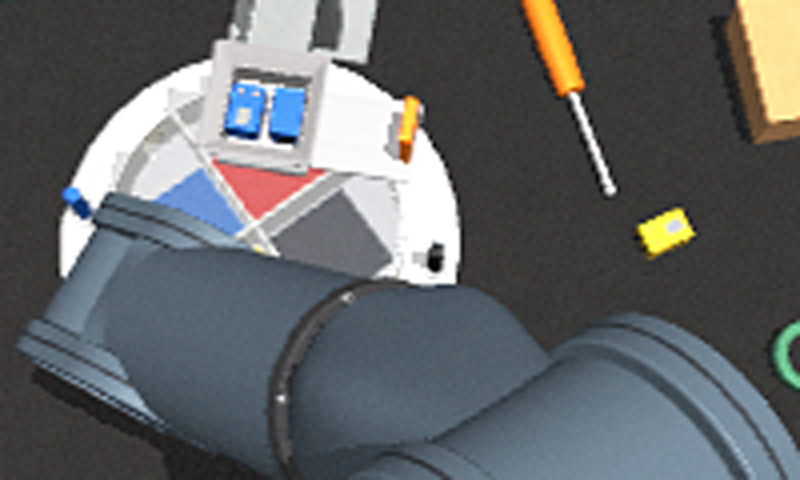

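Both blues lie side by side in the hopper (top px (212,158) and (222,158)). Gripping the yellow peg.

Call:
send_rows:
  newtons: 30
  steps:
    - {"dx": 0,"dy": 0,"dz": -25,"spin": 0,"gripper": 0.5}
    - {"dx": 0,"dy": 0,"dz": -45,"spin": 0,"gripper": 0.5}
    - {"dx": 0,"dy": 0,"dz": -56,"spin": 0,"gripper": 0.5}
    - {"dx": 0,"dy": 0,"dz": -58,"spin": 0,"gripper": 0.5}
    - {"dx": 0,"dy": 0,"dz": -58,"spin": 0,"gripper": 0.1}
    - {"dx": 0,"dy": 0,"dz": -58,"spin": 0,"gripper": 0.1}
    - {"dx": 0,"dy": 0,"dz": -58,"spin": 0,"gripper": 0.1}
    - {"dx": 0,"dy": 0,"dz": -58,"spin": 0,"gripper": 0.1}

```text
time_s: 28.1
position: [438.6, 122.2, 62.2]
eef_rot: [[-0.976, 0.218, 0.028], [0.219, 0.976, 0.016], [-0.024, 0.022, -0.999]]
force: [0.3, -1.1, 6.8]
opening: 13.2
```

```bash
python3 - <<'E'
from station import bot
import os
p=bot.sense()['position'];os.system(f"python3 arc.py {p[0]} {p[1]} 77.5 14")
E
```

```text
166.96944757467324 145.13316627652927
{"dx": 4.4, "dy": 15.6, "dz": 0, "spin": -6.4, "gripper": 0.1}, {"dx": 10.5, "dy": 30.6, "dz": 0, "spin": -12.8, "gripper": 0.1}, {"dx": 18.3, "dy": 44.8, "dz": 0, "spin": -19.2, "gripper": 0.1}, {"dx": 27.5, "dy": 58.1, "dz": 0, "spin": -25.6, "gripper": 0.1}, {"dx": 38.3, "dy": 70.3, "dz": 0, "spin": -32.0, "gripper": 0.1}, {"dx": 50.3, "dy": 81.3, "dz": 0, "spin": -38.3, "gripper": 0.1}, {"dx": 63.5, "dy": 90.8, "dz": 0, "spin": -44.7, "gripper": 0.1}, {"dx": 77.7, "dy": 98.9, "dz": 0, "spin": -51.1, "gripper": 0.1}, {"dx": 92.7, "dy": 105.3, "dz": 0, "spin": -57.5, "gripper": 0.1}, {"dx": 108.3, "dy": 110.0, "dz": 0, "spin": -63.9, "gripper": 0.1}, {"dx": 124.4, "dy": 112.9, "dz": 0, "spin": -70.3, "gripper": 0.1}, {"dx": 140.7, "dy": 114.0, "dz": 0, "spin": -76.7, "gripper": 0.1}, {"dx": 157.0, "dy": 113.3, "dz": 0, "spin": -83.1, "gripper": 0.1}, {"dx": 173.2, "dy": 110.8, "dz": 0, "spin": -89.5, "gripper": 0.1},
```

Call:
send_rows:
  newtons: 30
  steps:
    - {"dx": 4.5,"dy": 15.5,"dz": 0,"spin": -6.4,"gripper": 0.1}
    - {"dx": 10.5,"dy": 30.5,"dz": 0,"spin": -12.8,"gripper": 0.1}
    - {"dx": 18.5,"dy": 45,"dz": 0,"spin": -19.2,"gripper": 0.1}
    - {"dx": 27.5,"dy": 58,"dz": 0,"spin": -25.6,"gripper": 0.1}
    - {"dx": 38.5,"dy": 70.5,"dz": 0,"spin": -32,"gripper": 0.1}
    - {"dx": 50.5,"dy": 81.5,"dz": 0,"spin": -38.3,"gripper": 0.1}
    - {"dx": 63.5,"dy": 91,"dz": 0,"spin": -44.7,"gripper": 0.1}
    - {"dx": 77.5,"dy": 99,"dz": 0,"spin": -51.1,"gripper": 0.1}
    - {"dx": 92.5,"dy": 105.5,"dz": 0,"spin": -57.5,"gripper": 0.1}
    - {"dx": 108.5,"dy": 110,"dz": 0,"spin": -63.9,"gripper": 0.1}
    - {"dx": 124.5,"dy": 113,"dz": 0,"spin": -70.3,"gripper": 0.1}
    - {"dx": 140.5,"dy": 114,"dz": 0,"spin": -76.7,"gripper": 0.1}
    - {"dx": 157,"dy": 113.5,"dz": 0,"spin": -83.1,"gripper": 0.1}
    - {"dx": 173,"dy": 111,"dz": 0,"spin": -89.5,"gripper": 0.1}
    - {"dx": 173,"dy": 111,"dz": 0,"spin": -89.5,"gripper": 0.1}
    - {"dx": 173,"dy": 111,"dz": 0,"spin": -89.5,"gripper": 0.1}
    - {"dx": 173,"dy": 111,"dz": 0,"spin": -89.5,"gripper": 0.1}

```text
time_s: 30.22
position: [610.8, 232.0, 62.4]
eef_rot: [[0.209, 0.978, 0.015], [0.978, -0.208, -0.029], [-0.026, 0.021, -0.999]]
force: [-0.9, -5.3, 3.3]
opening: 13.1
```

Call:
send_rows:
  newtons: 30
  steps:
    - {"dx": 0,"dy": 0,"dz": 0,"spin": 0,"gripper": 0.45}
    - {"dx": 0,"dy": 0,"dz": 0,"spin": 0,"gripper": 0.45}
    - {"dx": 0,"dy": 0,"dz": 40,"spin": 0,"gripper": 0.45}
    - {"dx": 0,"dy": 0,"dz": 90,"spin": 0,"gripper": 0.45}
    - {"dx": 0,"dy": 0,"dz": 140,"spin": 10,"gripper": 0.45}
    - {"dx": 2,"dy": -25,"dz": 160,"spin": 20,"gripper": 0.45}
    - {"dx": 5,"dy": -60,"dz": 160,"spin": 30,"gripper": 0.45}
    - {"dx": 8,"dy": -100,"dz": 160,"spin": 40,"gripper": 0.45}
    - {"dx": 11,"dy": -140,"dz": 160,"spin": 50,"gripper": 0.45}
    - {"dx": 14,"dy": -180,"dz": 160,"spin": 60,"gripper": 0.45}
    - {"dx": 17,"dy": -220,"dz": 160,"spin": 70,"gripper": 0.45}
    - {"dx": 20,"dy": -250,"dz": 155,"spin": 80,"gripper": 0.45}
    - {"dx": 21.5,"dy": -269,"dz": 145,"spin": 89.5,"gripper": 0.45}
    - {"dx": 21.5,"dy": -269,"dz": 140,"spin": 89.5,"gripper": 0.45}
    - {"dx": 21.5,"dy": -269,"dz": 140,"spin": 89.5,"gripper": 0.45}
    - {"dx": 21.5,"dy": -269,"dz": 140,"spin": 89.5,"gripper": 0.45}

```text
time_s: 32.22
position: [632.4, -35.1, 203.0]
eef_rot: [[-0.976, 0.216, 0.03], [0.217, 0.976, 0.016], [-0.026, 0.022, -0.999]]
force: [0.5, 0.4, -0.5]
opening: 38.4
```

```bash
python3 - <<'E'
from h import *
im={n:vision.grab_frame(n) for n in C}
crop('scene',im['scene'],170,120,350,270,4,'pics/s13.png')
crop('top',im['top'],150,130,350,250,4,'pics/t13.png')
housings(im)
E
```

```text
scene yellow [ 563.6 -245.7] size [31. 55.] rect yaw 117 pca 117 ratio 1.77
```

View pics/s13.png

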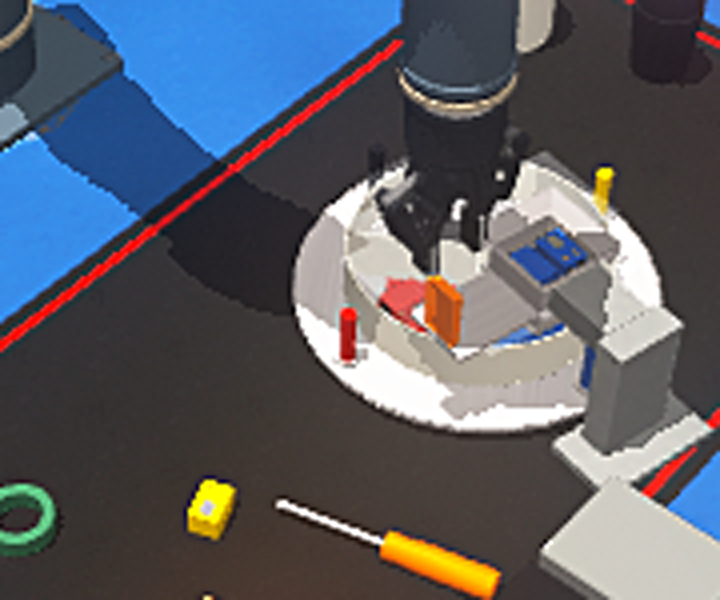

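View pics/t13.png

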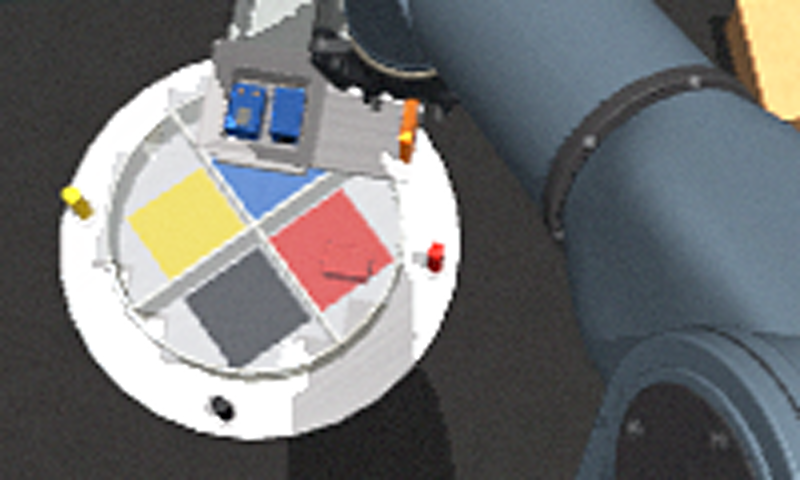

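Blue compartment is under the chute, and the red housing can be seen in the red compartment. Pinching the tab and pulling.

Call:
send_rows:
  newtons: 60
  steps:
    - {"dx": 0,"dy": -1.5,"dz": -30,"spin": 0,"gripper": 0.45}
    - {"dx": 0,"dy": -1.5,"dz": -50,"spin": 0,"gripper": 0.45}
    - {"dx": 0,"dy": -1.5,"dz": -63,"spin": 0,"gripper": 0.45}
    - {"dx": 0,"dy": -1.5,"dz": -66,"spin": 0,"gripper": 0.45}
    - {"dx": 0,"dy": -1.5,"dz": -66,"spin": 0,"gripper": 0.05}
    - {"dx": 0,"dy": -1.5,"dz": -66,"spin": 0,"gripper": 0.05}
    - {"dx": 0,"dy": -1.5,"dz": -66,"spin": 0,"gripper": 0.05}
    - {"dx": 0,"dy": -1.5,"dz": -66,"spin": 0,"gripper": 0.05}
    - {"dx": 0,"dy": -1.5,"dz": -66,"spin": 0,"gripper": 0.05}

```text
time_s: 33.45
position: [632.9, -37.0, 137.8]
eef_rot: [[-0.976, 0.216, 0.032], [0.216, 0.976, 0.015], [-0.028, 0.021, -0.999]]
force: [-0.2, 2.4, 5.9]
opening: 9.4
```

Call:
send_rows:
  newtons: 60
  steps:
    - {"dx": -3,"dy": -14,"dz": 0,"spin": 0,"gripper": 0.05}
    - {"dx": -6.5,"dy": -29,"dz": 0,"spin": 0,"gripper": 0.05}
    - {"dx": -10,"dy": -45,"dz": 0,"spin": 0,"gripper": 0.05}
    - {"dx": -13,"dy": -58,"dz": 0,"spin": 0,"gripper": 0.05}
    - {"dx": -14,"dy": -63,"dz": 0,"spin": 0,"gripper": 0.05}
    - {"dx": -14.5,"dy": -65,"dz": 0,"spin": 0,"gripper": 0.05}
    - {"dx": -15,"dy": -67,"dz": 0,"spin": 0,"gripper": 0.05}
    - {"dx": -15,"dy": -67,"dz": 0,"spin": 0,"gripper": 0.05}
    - {"dx": -15,"dy": -67,"dz": 0,"spin": 0,"gripper": 0.05}
    - {"dx": -15,"dy": -67,"dz": 0,"spin": 0,"gripper": 0.05}

```text
time_s: 34.7
position: [618.8, -100.4, 137.9]
eef_rot: [[-0.976, 0.213, 0.034], [0.214, 0.977, 0.02], [-0.029, 0.026, -0.999]]
force: [5.6, 13.8, -4.0]
opening: 9.3
```

```bash
python3 - <<'E'
from h import *
im={n:vision.grab_frame(n) for n in C}
crop('scene',im['scene'],220,110,360,230,4,'pics/s14.png')
crop('top',im['top'],150,130,270,250,4,'pics/t14.png')
E
```

```text
(no output)
```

View pics/s14.png

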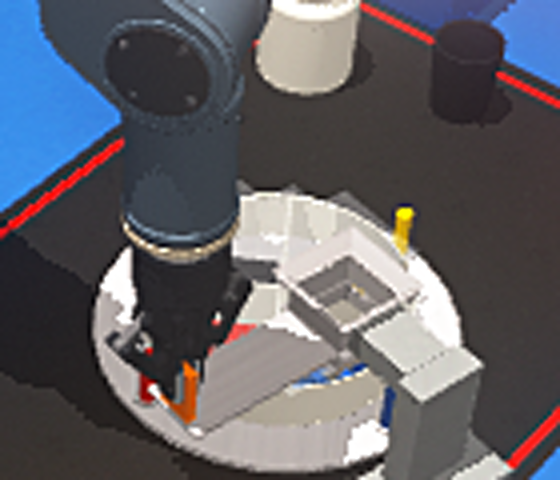

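View pics/t14.png

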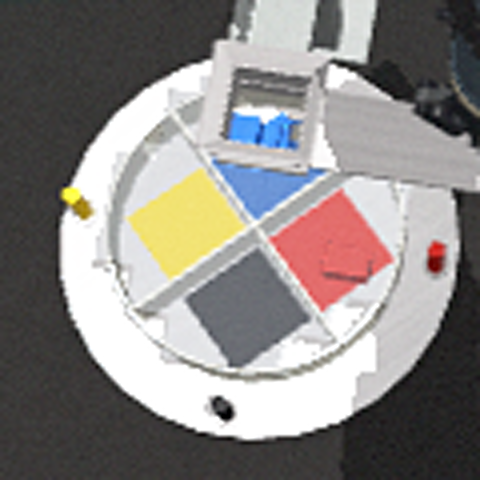

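The gate is at its stop (14 N), the hopper is empty and both blues are down in the blue compartment. Closing.

Call:
send_rows:
  newtons: 60
  steps:
    - {"dx": 3,"dy": 16,"dz": 0,"spin": 0,"gripper": 0.05}
    - {"dx": 6.5,"dy": 31,"dz": 0,"spin": 0,"gripper": 0.05}
    - {"dx": 10,"dy": 46,"dz": 0,"spin": 0,"gripper": 0.05}
    - {"dx": 13,"dy": 58,"dz": 0,"spin": 0,"gripper": 0.05}
    - {"dx": 13.5,"dy": 62,"dz": 0,"spin": 0,"gripper": 0.05}
    - {"dx": 13.5,"dy": 62,"dz": 0,"spin": 0,"gripper": 0.05}
    - {"dx": 13.5,"dy": 62,"dz": 0,"spin": 0,"gripper": 0.45}
    - {"dx": 13.5,"dy": 62,"dz": 0,"spin": 0,"gripper": 0.45}
    - {"dx": 13.5,"dy": 62,"dz": 0,"spin": 0,"gripper": 0.45}
    - {"dx": 13.5,"dy": 62,"dz": 30,"spin": 0,"gripper": 0.45}
    - {"dx": 13.5,"dy": 62,"dz": 70,"spin": 0,"gripper": 0.45}
    - {"dx": 13.5,"dy": 62,"dz": 80,"spin": 0,"gripper": 0.6}

```text
time_s: 36.3
position: [633.2, -38.1, 220.5]
eef_rot: [[-0.976, 0.213, 0.037], [0.214, 0.977, 0.02], [-0.032, 0.027, -0.999]]
force: [0.6, -0.3, -0.3]
opening: 50.9
```

Call:
send_rows:
  newtons: 40
  steps:
    - {"dx": -8,"dy": -25,"dz": 0,"spin": -8,"gripper": 0.55}
    - {"dx": -22,"dy": -65,"dz": 0,"spin": -17,"gripper": 0.55}
    - {"dx": -35,"dy": -110,"dz": 0,"spin": -26,"gripper": 0.55}
    - {"dx": -50,"dy": -155,"dz": -20,"spin": -36,"gripper": 0.55}
    - {"dx": -62,"dy": -190,"dz": -60,"spin": -46,"gripper": 0.55}
    - {"dx": -67.5,"dy": -208,"dz": -100,"spin": -53.7,"gripper": 0.55}
    - {"dx": -67.5,"dy": -208,"dz": -115,"spin": -53.7,"gripper": 0.55}
    - {"dx": -67.5,"dy": -208,"dz": -115,"spin": -53.7,"gripper": 0.55}
    - {"dx": -67.5,"dy": -208,"dz": -115,"spin": -53.7,"gripper": 0.55}

```text
time_s: 37.42
position: [567.1, -244.8, 106.8]
eef_rot: [[-0.409, 0.912, 0.04], [0.912, 0.41, -0.018], [-0.033, 0.03, -0.999]]
force: [-0.0, 0.1, 0.3]
opening: 46.9
```

```bash
python3 - <<'E'
from h import *
im={n:vision.grab_frame(n) for n in C}
crop('scene',im['scene'],170,120,350,270,4,'pics/s15.png')
crop('top',im['top'],150,130,350,250,4,'pics/t15.png')
housings(im)
print(plane('top',302.5,178,4))
E
```

```text
scene yellow [ 564.3 -246.9] size [32. 54.] rect yaw 110 pca 120 ratio 1.82
top yellow [ 567.8 -247.1] size [28. 43.] rect yaw 113 pca 118 ratio 1.48
[ 605.36394155 -206.28489242    4.        ]
```

View pics/s15.png

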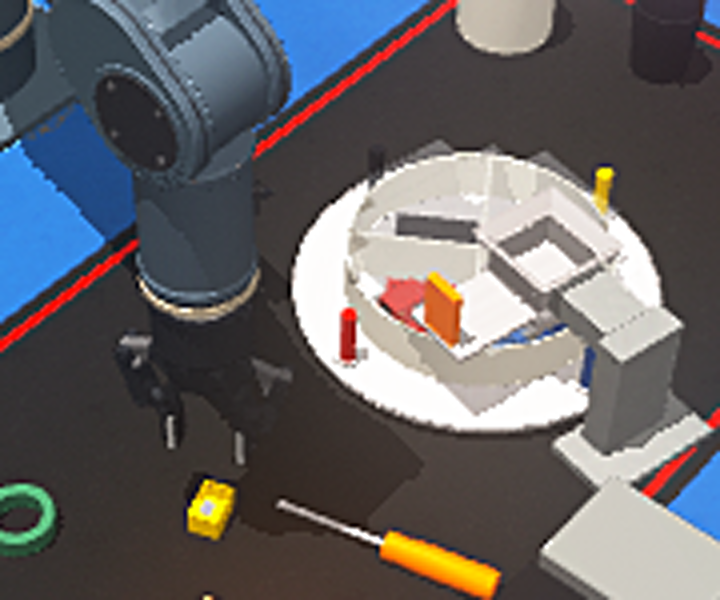

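View pics/t15.png

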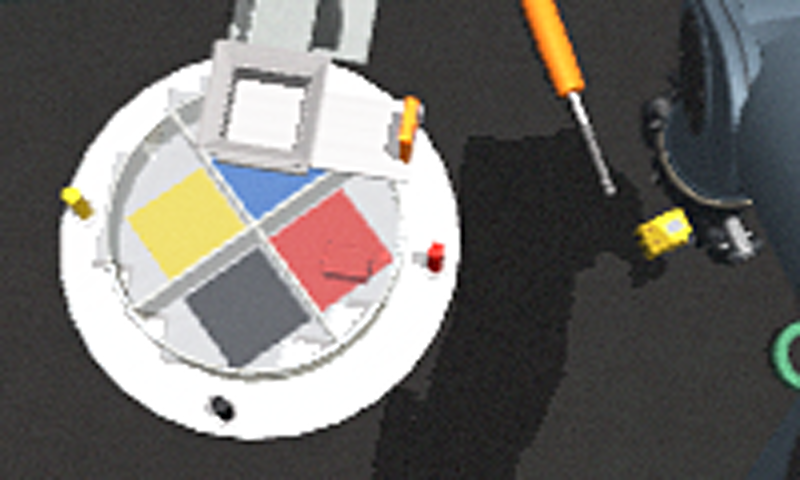

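The gate is shut with the hopper empty, and the yellow housing is in place. Gripping it.

Call:
send_rows:
  newtons: 40
  steps:
    - {"dx": -1,"dy": -2,"dz": -40,"spin": 0,"gripper": 0.55}
    - {"dx": -1,"dy": -2,"dz": -70,"spin": 0,"gripper": 0.55}
    - {"dx": -1,"dy": -2,"dz": -85,"spin": 0,"gripper": 0.55}
    - {"dx": -1,"dy": -2,"dz": -88,"spin": 0,"gripper": 0.55}
    - {"dx": -1,"dy": -2,"dz": -88,"spin": 0,"gripper": 0.2}
    - {"dx": -1,"dy": -2,"dz": -88,"spin": 0,"gripper": 0.2}
    - {"dx": -1,"dy": -2,"dz": -88,"spin": 0,"gripper": 0.2}
    - {"dx": -1,"dy": -2,"dz": -88,"spin": 0,"gripper": 0.2}
    - {"dx": -1,"dy": -2,"dz": -88,"spin": 0,"gripper": 0.2}
    - {"dx": -1,"dy": -2,"dz": -40,"spin": 0,"gripper": 0.2}
    - {"dx": -1,"dy": -2,"dz": 20,"spin": 0,"gripper": 0.2}
    - {"dx": -1,"dy": -2,"dz": 75,"spin": 0,"gripper": 0.2}
    - {"dx": -1,"dy": -2,"dz": 118,"spin": 0,"gripper": 0.2}
    - {"dx": -1,"dy": -2,"dz": 118,"spin": 0,"gripper": 0.2}

```text
time_s: 39.28
position: [567.5, -247.8, 229.1]
eef_rot: [[-0.407, 0.912, 0.047], [0.913, 0.408, -0.021], [-0.038, 0.034, -0.999]]
force: [-0.5, -0.2, -1.1]
opening: 25.1
```

Call:
send_rows:
  newtons: 40
  steps:
    - {"dx": 10,"dy": 30,"dz": 0,"spin": 6,"gripper": 0.2}
    - {"dx": 20,"dy": 72,"dz": 0,"spin": 13,"gripper": 0.2}
    - {"dx": 32,"dy": 117,"dz": 0,"spin": 21,"gripper": 0.2}
    - {"dx": 45,"dy": 162,"dz": 0,"spin": 30,"gripper": 0.2}
    - {"dx": 57,"dy": 207,"dz": 0,"spin": 39,"gripper": 0.2}
    - {"dx": 70,"dy": 250,"dz": 0,"spin": 48,"gripper": 0.2}
    - {"dx": 80,"dy": 290,"dz": 0,"spin": 53.4,"gripper": 0.2}
    - {"dx": 88,"dy": 315,"dz": 0,"spin": 53.4,"gripper": 0.2}
    - {"dx": 88.5,"dy": 320.5,"dz": -5,"spin": 53.4,"gripper": 0.2}
    - {"dx": 88.5,"dy": 320.5,"dz": -40,"spin": 53.4,"gripper": 0.2}
    - {"dx": 88.5,"dy": 320.5,"dz": -60,"spin": 53.4,"gripper": 0.2}
    - {"dx": 88.5,"dy": 320.5,"dz": -67,"spin": 53.4,"gripper": 0.2}
    - {"dx": 88.5,"dy": 320.5,"dz": -67,"spin": 53.4,"gripper": 0.2}

```text
time_s: 40.9
position: [655.8, 71.8, 161.7]
eef_rot: [[-0.975, 0.217, 0.044], [0.218, 0.976, 0.024], [-0.038, 0.034, -0.999]]
force: [-0.2, 0.0, 0.4]
opening: 25.3
```

Release, then go to the black peg, which should now be at ~167.5° (437.5,121.5).

Call:
send_rows:
  newtons: 40
  steps:
    - {"dx": 0,"dy": 0,"dz": 0,"spin": 0,"gripper": 0.42}
    - {"dx": 0,"dy": 0,"dz": 0,"spin": 0,"gripper": 0.42}
    - {"dx": 0,"dy": 0,"dz": 0,"spin": 0,"gripper": 0.42}
    - {"dx": 0,"dy": 0,"dz": 35,"spin": 0,"gripper": 0.42}
    - {"dx": 0,"dy": 0,"dz": 65,"spin": 0,"gripper": 0.5}
    - {"dx": -40,"dy": 9,"dz": 65,"spin": 0,"gripper": 0.5}
    - {"dx": -90,"dy": 20,"dz": 65,"spin": 0,"gripper": 0.5}
    - {"dx": -140,"dy": 32,"dz": 65,"spin": 0,"gripper": 0.5}
    - {"dx": -180,"dy": 42,"dz": 50,"spin": 0,"gripper": 0.5}
    - {"dx": -210,"dy": 49,"dz": 15,"spin": 0,"gripper": 0.5}
    - {"dx": -218.5,"dy": 50,"dz": -30,"spin": 0,"gripper": 0.5}
    - {"dx": -218.5,"dy": 50,"dz": -43,"spin": 0,"gripper": 0.5}
    - {"dx": -218.5,"dy": 50,"dz": -43,"spin": 0,"gripper": 0.5}

```text
time_s: 42.52
position: [437.9, 122.1, 118.8]
eef_rot: [[-0.975, 0.217, 0.044], [0.218, 0.976, 0.025], [-0.037, 0.033, -0.999]]
force: [0.4, -0.6, -0.2]
opening: 42.7
```

```bash
python3 - <<'E'
from h import *
im={n:vision.grab_frame(n) for n in C}
crop('scene',im['scene'],170,120,350,270,4,'pics/s16.png')
crop('top',im['top'],150,130,350,250,3,'pics/t16.png')
E
```

```text
(no output)
```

View pics/s16.png

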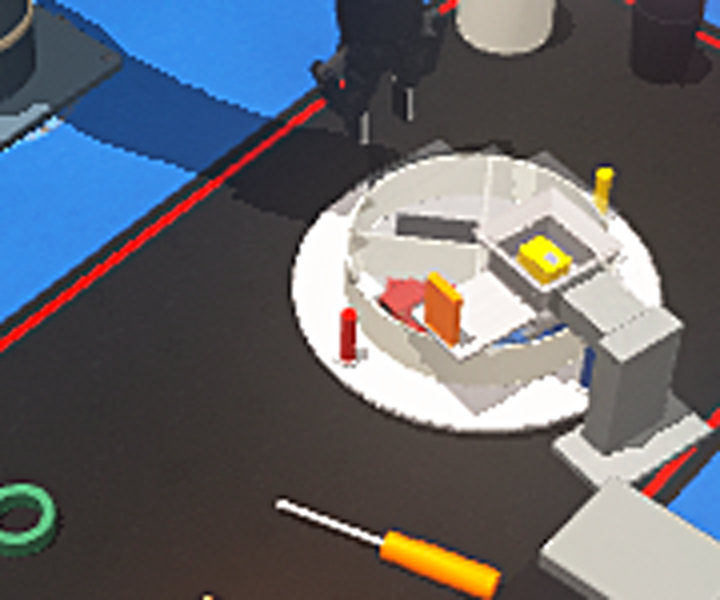

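View pics/t16.png

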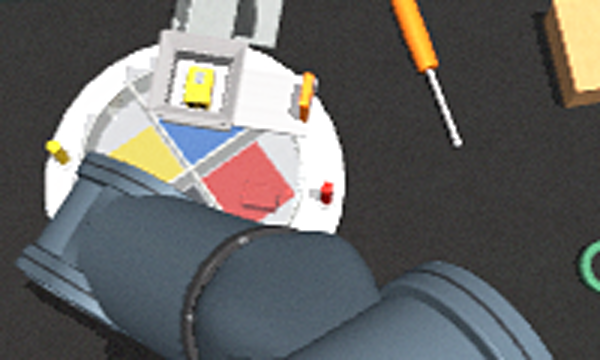

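Yellow is in the hopper. Gripping the black peg.

Call:
send_rows:
  newtons: 30
  steps:
    - {"dx": 0,"dy": -0.5,"dz": -25,"spin": 0,"gripper": 0.5}
    - {"dx": 0,"dy": -0.5,"dz": -45,"spin": 0,"gripper": 0.5}
    - {"dx": 0,"dy": -0.5,"dz": -56,"spin": 0,"gripper": 0.5}
    - {"dx": 0,"dy": -0.5,"dz": -58,"spin": 0,"gripper": 0.5}
    - {"dx": 0,"dy": -0.5,"dz": -58,"spin": 0,"gripper": 0.1}
    - {"dx": 0,"dy": -0.5,"dz": -58,"spin": 0,"gripper": 0.1}
    - {"dx": 0,"dy": -0.5,"dz": -58,"spin": 0,"gripper": 0.1}
    - {"dx": 0,"dy": -0.5,"dz": -58,"spin": 0,"gripper": 0.1}

```text
time_s: 43.62
position: [439.0, 121.8, 62.4]
eef_rot: [[-0.975, 0.217, 0.047], [0.219, 0.975, 0.025], [-0.04, 0.035, -0.999]]
force: [-0.5, 0.4, 7.5]
opening: 13.6
```

```bash
python3 - <<'E'
from station import bot
import os
p=bot.sense()['position'];os.system(f"python3 arc.py {p[0]} {p[1]} 77.5 14")
E
```

```text
167.08108345315654 144.64692701367323
{"dx": 4.3, "dy": 15.6, "dz": 0, "spin": -6.4, "gripper": 0.1}, {"dx": 10.4, "dy": 30.6, "dz": 0, "spin": -12.8, "gripper": 0.1}, {"dx": 18.0, "dy": 44.8, "dz": 0, "spin": -19.2, "gripper": 0.1}, {"dx": 27.3, "dy": 58.2, "dz": 0, "spin": -25.6, "gripper": 0.1}, {"dx": 38.0, "dy": 70.4, "dz": 0, "spin": -32.0, "gripper": 0.1}, {"dx": 49.9, "dy": 81.4, "dz": 0, "spin": -38.4, "gripper": 0.1}, {"dx": 63.1, "dy": 90.9, "dz": 0, "spin": -44.8, "gripper": 0.1}, {"dx": 77.2, "dy": 99.0, "dz": 0, "spin": -51.2, "gripper": 0.1}, {"dx": 92.2, "dy": 105.4, "dz": 0, "spin": -57.6, "gripper": 0.1}, {"dx": 107.8, "dy": 110.2, "dz": 0, "spin": -64.0, "gripper": 0.1}, {"dx": 123.9, "dy": 113.2, "dz": 0, "spin": -70.4, "gripper": 0.1}, {"dx": 140.2, "dy": 114.3, "dz": 0, "spin": -76.8, "gripper": 0.1}, {"dx": 156.6, "dy": 113.7, "dz": 0, "spin": -83.2, "gripper": 0.1}, {"dx": 172.8, "dy": 111.2, "dz": 0, "spin": -89.6, "gripper": 0.1},
```

Call:
send_rows:
  newtons: 30
  steps:
    - {"dx": 4.5,"dy": 15.5,"dz": 0,"spin": -6.4,"gripper": 0.1}
    - {"dx": 10.5,"dy": 30.5,"dz": 0,"spin": -12.8,"gripper": 0.1}
    - {"dx": 18,"dy": 45,"dz": 0,"spin": -19.2,"gripper": 0.1}
    - {"dx": 27.5,"dy": 58,"dz": 0,"spin": -25.6,"gripper": 0.1}
    - {"dx": 38,"dy": 70.5,"dz": 0,"spin": -32,"gripper": 0.1}
    - {"dx": 50,"dy": 81.5,"dz": 0,"spin": -38.3,"gripper": 0.1}
    - {"dx": 63,"dy": 91,"dz": 0,"spin": -44.7,"gripper": 0.1}
    - {"dx": 77,"dy": 99,"dz": 0,"spin": -51.1,"gripper": 0.1}
    - {"dx": 92,"dy": 105.5,"dz": 0,"spin": -57.5,"gripper": 0.1}
    - {"dx": 108,"dy": 110,"dz": 0,"spin": -63.9,"gripper": 0.1}
    - {"dx": 124,"dy": 113,"dz": 0,"spin": -70.3,"gripper": 0.1}
    - {"dx": 140,"dy": 114.5,"dz": 0,"spin": -76.7,"gripper": 0.1}
    - {"dx": 156.5,"dy": 113.5,"dz": 0,"spin": -83.1,"gripper": 0.1}
    - {"dx": 173,"dy": 111,"dz": 0,"spin": -89.5,"gripper": 0.1}
    - {"dx": 173,"dy": 111,"dz": 0,"spin": -89.5,"gripper": 0.1}
    - {"dx": 173,"dy": 111,"dz": 0,"spin": -89.5,"gripper": 0.1}
    - {"dx": 173,"dy": 111,"dz": 0,"spin": -89.5,"gripper": 0.1}

```text
time_s: 45.75
position: [611.2, 231.4, 62.5]
eef_rot: [[0.21, 0.977, 0.024], [0.977, -0.208, -0.049], [-0.042, 0.034, -0.999]]
force: [-0.3, -5.2, 4.2]
opening: 13.2
```

Call:
send_rows:
  newtons: 30
  steps:
    - {"dx": 0,"dy": 0,"dz": 0,"spin": 0,"gripper": 0.45}
    - {"dx": 0,"dy": 0,"dz": 0,"spin": 0,"gripper": 0.45}
    - {"dx": 0,"dy": 0,"dz": 40,"spin": 0,"gripper": 0.45}
    - {"dx": 0,"dy": 0,"dz": 90,"spin": 0,"gripper": 0.45}
    - {"dx": 0,"dy": 0,"dz": 140,"spin": 10,"gripper": 0.45}
    - {"dx": 2,"dy": -25,"dz": 160,"spin": 20,"gripper": 0.45}
    - {"dx": 5,"dy": -60,"dz": 160,"spin": 30,"gripper": 0.45}
    - {"dx": 8,"dy": -100,"dz": 160,"spin": 40,"gripper": 0.45}
    - {"dx": 11,"dy": -140,"dz": 160,"spin": 50,"gripper": 0.45}
    - {"dx": 14,"dy": -180,"dz": 160,"spin": 60,"gripper": 0.45}
    - {"dx": 17,"dy": -220,"dz": 160,"spin": 70,"gripper": 0.45}
    - {"dx": 19,"dy": -250,"dz": 155,"spin": 80,"gripper": 0.45}
    - {"dx": 20.5,"dy": -269,"dz": 145,"spin": 89.5,"gripper": 0.45}
    - {"dx": 20.5,"dy": -269,"dz": 140,"spin": 89.5,"gripper": 0.45}
    - {"dx": 20.5,"dy": -269,"dz": 140,"spin": 89.5,"gripper": 0.45}
    - {"dx": 20.5,"dy": -269,"dz": 140,"spin": 89.5,"gripper": 0.45}

```text
time_s: 47.75
position: [631.9, -35.6, 203.1]
eef_rot: [[-0.975, 0.217, 0.05], [0.218, 0.976, 0.024], [-0.043, 0.034, -0.998]]
force: [-0.0, 0.4, 0.1]
opening: 38.3
```

```bash
python3 - <<'E'
from h import *
im={n:vision.grab_frame(n) for n in C}
crop('scene',im['scene'],170,120,350,270,4,'pics/s17.png')
crop('top',im['top'],150,130,350,250,4,'pics/t17.png')
E
```

```text
(no output)
```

View pics/s17.png

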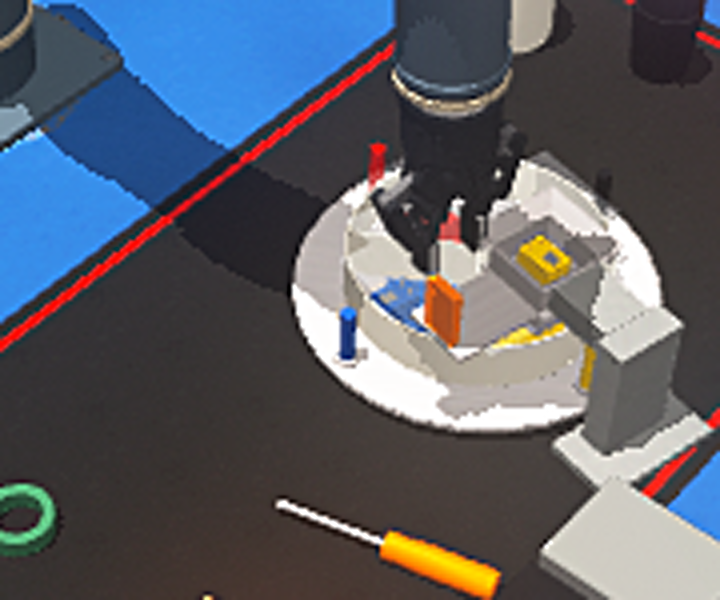

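View pics/t17.png

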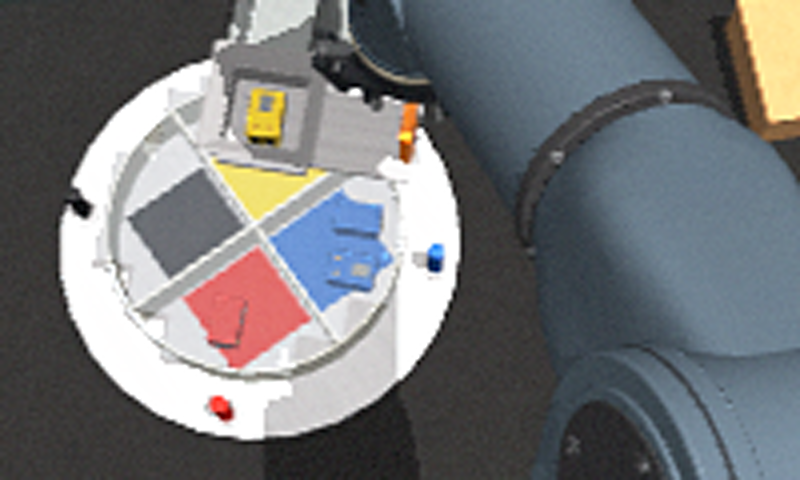

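Both blues are in the blue compartment, red is in red, and the yellow compartment is under the chute. Pulling the gate.

Call:
send_rows:
  newtons: 60
  steps:
    - {"dx": 0,"dy": -1,"dz": -30,"spin": 0,"gripper": 0.45}
    - {"dx": 0,"dy": -1,"dz": -50,"spin": 0,"gripper": 0.45}
    - {"dx": 0,"dy": -1,"dz": -63,"spin": 0,"gripper": 0.45}
    - {"dx": 0,"dy": -1,"dz": -66,"spin": 0,"gripper": 0.45}
    - {"dx": 0,"dy": -1,"dz": -66,"spin": 0,"gripper": 0.05}
    - {"dx": 0,"dy": -1,"dz": -66,"spin": 0,"gripper": 0.05}
    - {"dx": 0,"dy": -1,"dz": -66,"spin": 0,"gripper": 0.05}
    - {"dx": 0,"dy": -1,"dz": -66,"spin": 0,"gripper": 0.05}
    - {"dx": 0,"dy": -1,"dz": -66,"spin": 0,"gripper": 0.05}

```text
time_s: 48.98
position: [632.3, -37.1, 137.9]
eef_rot: [[-0.975, 0.216, 0.051], [0.217, 0.976, 0.024], [-0.044, 0.034, -0.998]]
force: [-0.4, 2.1, 6.7]
opening: 9.6
```

Call:
send_rows:
  newtons: 60
  steps:
    - {"dx": -3,"dy": -14,"dz": 0,"spin": 0,"gripper": 0.05}
    - {"dx": -6.5,"dy": -29,"dz": 0,"spin": 0,"gripper": 0.05}
    - {"dx": -10,"dy": -45,"dz": 0,"spin": 0,"gripper": 0.05}
    - {"dx": -13,"dy": -58,"dz": 0,"spin": 0,"gripper": 0.05}
    - {"dx": -14,"dy": -63,"dz": 0,"spin": 0,"gripper": 0.05}
    - {"dx": -14.5,"dy": -65,"dz": 0,"spin": 0,"gripper": 0.05}
    - {"dx": -15,"dy": -67,"dz": 0,"spin": 0,"gripper": 0.05}
    - {"dx": -15,"dy": -67,"dz": 0,"spin": 0,"gripper": 0.05}
    - {"dx": -15,"dy": -67,"dz": 0,"spin": 0,"gripper": 0.05}
    - {"dx": -15,"dy": -67,"dz": 0,"spin": 0,"gripper": 0.05}

```text
time_s: 50.22
position: [618.3, -100.3, 138.0]
eef_rot: [[-0.976, 0.213, 0.053], [0.214, 0.976, 0.029], [-0.045, 0.039, -0.998]]
force: [5.3, 14.4, -3.6]
opening: 9.9
```

```bash
python3 - <<'E'
from h import *
im={n:vision.grab_frame(n) for n in C}
crop('scene',im['scene'],220,110,360,230,4,'pics/s18.png')
crop('top',im['top'],150,130,270,250,4,'pics/t18.png')
E
```

```text
(no output)
```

View pics/t18.png

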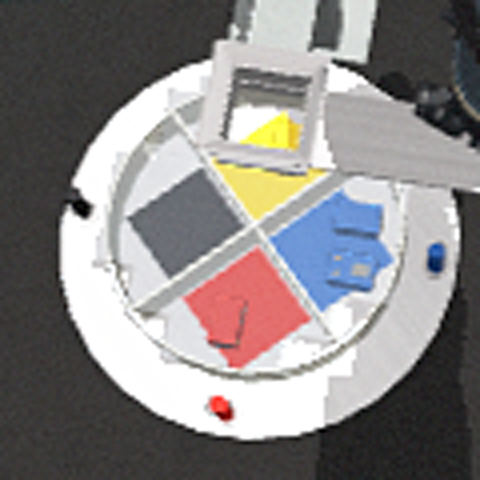

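Yellow dropped, with the gate at its stop. Closing, then on to the red peg at 167.5°.

Call:
send_rows:
  newtons: 60
  steps:
    - {"dx": 3,"dy": 16,"dz": 0,"spin": 0,"gripper": 0.05}
    - {"dx": 6.5,"dy": 31,"dz": 0,"spin": 0,"gripper": 0.05}
    - {"dx": 10,"dy": 46,"dz": 0,"spin": 0,"gripper": 0.05}
    - {"dx": 13,"dy": 58,"dz": 0,"spin": 0,"gripper": 0.05}
    - {"dx": 13.5,"dy": 62,"dz": 0,"spin": 0,"gripper": 0.05}
    - {"dx": 13.5,"dy": 62,"dz": 0,"spin": 0,"gripper": 0.05}
    - {"dx": 13.5,"dy": 62,"dz": 0,"spin": 0,"gripper": 0.45}
    - {"dx": 13.5,"dy": 62,"dz": 0,"spin": 0,"gripper": 0.45}
    - {"dx": 13.5,"dy": 62,"dz": 0,"spin": 0,"gripper": 0.45}
    - {"dx": 13.5,"dy": 62,"dz": 30,"spin": 0,"gripper": 0.45}
    - {"dx": 13.5,"dy": 62,"dz": 70,"spin": 0,"gripper": 0.45}
    - {"dx": 13.5,"dy": 62,"dz": 80,"spin": 0,"gripper": 0.5}

```text
time_s: 51.82
position: [632.8, -38.1, 220.6]
eef_rot: [[-0.975, 0.213, 0.056], [0.215, 0.976, 0.029], [-0.049, 0.04, -0.998]]
force: [-0.4, 0.0, -1.3]
opening: 42.8
```

Call:
send_rows:
  newtons: 30
  steps:
    - {"dx": -20,"dy": 15,"dz": 0,"spin": 0,"gripper": 0.5}
    - {"dx": -60,"dy": 48,"dz": 0,"spin": 0,"gripper": 0.5}
    - {"dx": -100,"dy": 82,"dz": 0,"spin": 0,"gripper": 0.5}
    - {"dx": -140,"dy": 115,"dz": 0,"spin": 0,"gripper": 0.5}
    - {"dx": -175,"dy": 143,"dz": -30,"spin": 0,"gripper": 0.5}
    - {"dx": -193,"dy": 158,"dz": -70,"spin": 0,"gripper": 0.5}
    - {"dx": -195.5,"dy": 160,"dz": -100,"spin": 0,"gripper": 0.5}
    - {"dx": -195.5,"dy": 160,"dz": -100,"spin": 0,"gripper": 0.5}
    - {"dx": -195.5,"dy": 160,"dz": -100,"spin": 0,"gripper": 0.5}

```text
time_s: 52.95
position: [437.8, 121.9, 121.2]
eef_rot: [[-0.975, 0.213, 0.057], [0.215, 0.976, 0.029], [-0.049, 0.04, -0.998]]
force: [0.5, -0.4, 1.0]
opening: 42.7
```

```bash
python3 - <<'E'
from h import *
im={n:vision.grab_frame(n) for n in C}
crop('scene',im['scene'],170,120,350,270,4,'pics/s19.png')
E
```

```text
(no output)
```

View pics/s19.png

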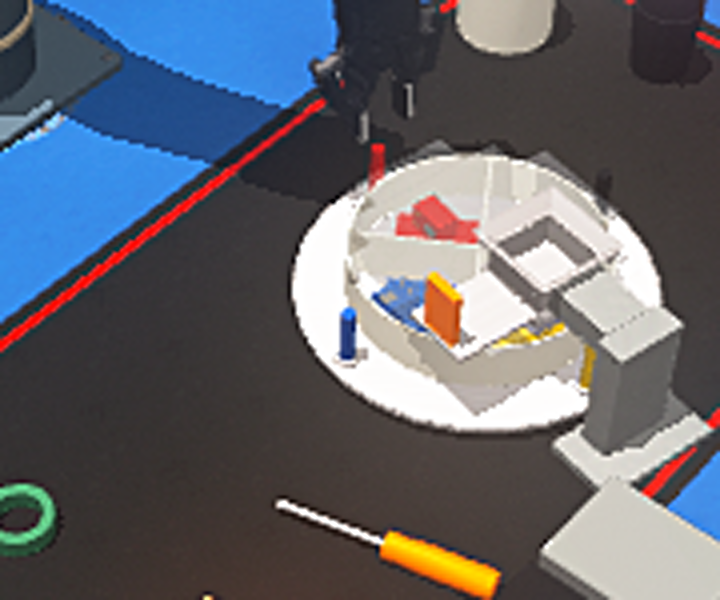

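Call:
send_rows:
  newtons: 30
  steps:
    - {"dx": 0,"dy": -0.5,"dz": -25,"spin": 0,"gripper": 0.5}
    - {"dx": 0,"dy": -0.5,"dz": -45,"spin": 0,"gripper": 0.5}
    - {"dx": 0,"dy": -0.5,"dz": -57,"spin": 0,"gripper": 0.5}
    - {"dx": 0,"dy": -0.5,"dz": -60,"spin": 0,"gripper": 0.5}
    - {"dx": 0,"dy": -0.5,"dz": -60,"spin": 0,"gripper": 0.1}
    - {"dx": 0,"dy": -0.5,"dz": -60,"spin": 0,"gripper": 0.1}
    - {"dx": 0,"dy": -0.5,"dz": -60,"spin": 0,"gripper": 0.1}
    - {"dx": 0,"dy": -0.5,"dz": -60,"spin": 0,"gripper": 0.1}

```text
time_s: 54.05
position: [438.5, 121.5, 62.2]
eef_rot: [[-0.975, 0.214, 0.059], [0.216, 0.976, 0.029], [-0.052, 0.041, -0.998]]
force: [-1.1, 0.3, 7.0]
opening: 13.4
```

Call:
send_rows:
  newtons: 30
  steps:
    - {"dx": 4.5,"dy": 15.5,"dz": 0,"spin": -6.4,"gripper": 0.1}
    - {"dx": 10.5,"dy": 30.5,"dz": 0,"spin": -12.8,"gripper": 0.1}
    - {"dx": 18,"dy": 45,"dz": 0,"spin": -19.2,"gripper": 0.1}
    - {"dx": 27.5,"dy": 58,"dz": 0,"spin": -25.6,"gripper": 0.1}
    - {"dx": 38,"dy": 70.5,"dz": 0,"spin": -32,"gripper": 0.1}
    - {"dx": 50,"dy": 81.5,"dz": 0,"spin": -38.3,"gripper": 0.1}
    - {"dx": 63,"dy": 91,"dz": 0,"spin": -44.7,"gripper": 0.1}
    - {"dx": 77,"dy": 99,"dz": 0,"spin": -51.1,"gripper": 0.1}
    - {"dx": 92,"dy": 105.5,"dz": 0,"spin": -57.5,"gripper": 0.1}
    - {"dx": 108,"dy": 110,"dz": 0,"spin": -63.9,"gripper": 0.1}
    - {"dx": 124,"dy": 113,"dz": 0,"spin": -70.3,"gripper": 0.1}
    - {"dx": 140,"dy": 114.5,"dz": 0,"spin": -76.7,"gripper": 0.1}
    - {"dx": 156.5,"dy": 113.5,"dz": 0,"spin": -83.1,"gripper": 0.1}
    - {"dx": 173,"dy": 111,"dz": 0,"spin": -89.5,"gripper": 0.1}
    - {"dx": 173,"dy": 111,"dz": 0,"spin": -89.5,"gripper": 0.1}
    - {"dx": 173,"dy": 111,"dz": 0,"spin": -89.5,"gripper": 0.1}
    - {"dx": 173,"dy": 111,"dz": 0,"spin": -89.5,"gripper": 0.1}

```text
time_s: 56.18
position: [610.8, 231.9, 62.3]
eef_rot: [[0.206, 0.978, 0.029], [0.977, -0.204, -0.06], [-0.052, 0.041, -0.998]]
force: [-0.5, -4.1, 4.8]
opening: 13.2
```

Release, lift and retreat away from the carousel, so both cameras can check the result.

Call:
send_rows:
  newtons: 30
  steps:
    - {"dx": 0,"dy": 0,"dz": 0,"spin": 0,"gripper": 0.45}
    - {"dx": 0,"dy": 0,"dz": 0,"spin": 0,"gripper": 0.45}
    - {"dx": 0,"dy": 0,"dz": 40,"spin": 0,"gripper": 0.45}
    - {"dx": 0,"dy": 0,"dz": 90,"spin": 0,"gripper": 0.45}
    - {"dx": 0,"dy": 0,"dz": 140,"spin": 0,"gripper": 0.45}
    - {"dx": 0,"dy": 25,"dz": 180,"spin": 0,"gripper": 0.45}
    - {"dx": -10,"dy": 60,"dz": 200,"spin": 0,"gripper": 0.45}
    - {"dx": -20,"dy": 100,"dz": 220,"spin": 0,"gripper": 0.45}
    - {"dx": -30,"dy": 140,"dz": 220,"spin": 0,"gripper": 0.45}
    - {"dx": -40,"dy": 170,"dz": 220,"spin": 0,"gripper": 0.45}
    - {"dx": -40,"dy": 170,"dz": 220,"spin": 0,"gripper": 0.45}
    - {"dx": -40,"dy": 170,"dz": 220,"spin": 0,"gripper": 0.45}

```text
time_s: 57.68
position: [571.0, 401.4, 282.2]
eef_rot: [[0.206, 0.978, 0.029], [0.977, -0.204, -0.06], [-0.053, 0.041, -0.998]]
force: [1.0, 0.4, -0.8]
opening: 38.5
```

```bash
python3 - <<'E'
from h import *
im={n:vision.grab_frame(n) for n in C}
cv2.imwrite('pics/full_s20.png',im['scene'][...,::-1])
crop('top',im['top'],150,130,350,250,4,'pics/t20.png')
cv2.imwrite('pics/full_t20.png',im['top'][...,::-1])
H=np.array([580,89.5])
for n in C:
  for c,ce,st,m in blobs(im[n]):
    P=plane(n,*ce,60)[:2];r=np.hypot(*(P-H))
    if 125<r<165: print(n,c,ce.round(1),st[4],P.round(),round(r),np.degrees(np.arctan2(*(P-H)[::-1])).round(1))
E
```

```text
scene red [320.3 166.2] 33 [611. 232.] 146 77.8
scene blue [263.7 160.1] 31 [435. 120.] 148 168.2
scene yellow [256.7 198.2] 11 [539. -43.] 139 -107.3
scene yellow [256.8 204.1] 8 [556. -64.] 155 -98.8
top red [168.3 179.7] 26 [610. 235.] 148 78.2
top blue [204.9 231.3] 18 [436. 122.] 147 167.3
top yellow [251.8 159.7] 22 [662. -38.] 152 -57.4
top yellow [258.4 193.7] 23 [547. -53.] 146 -103.2
top orange [250.9 167. ] 14 [637. -34.] 136 -65.1
```

View pics/full_s20.png

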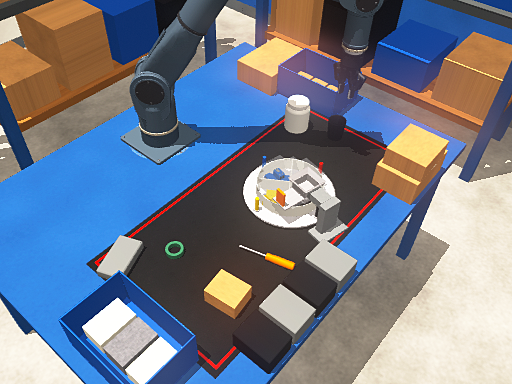

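View pics/t20.png

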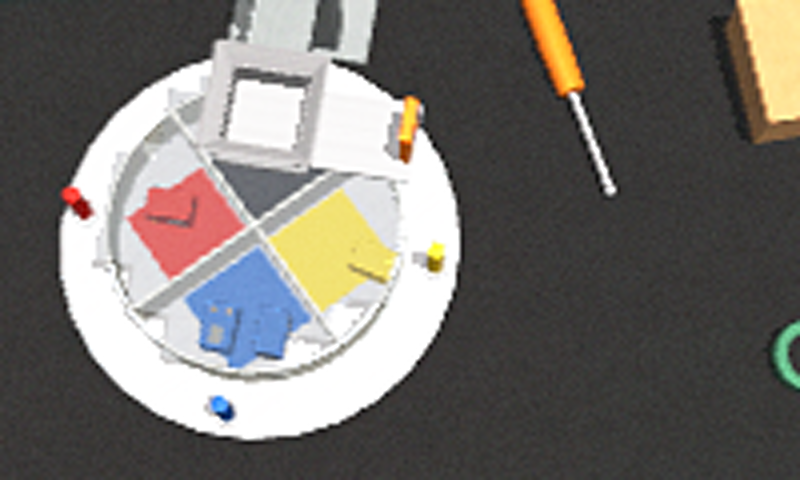

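All four housings are in their own compartments and the mat is clear of housings. The gate is shut, the pegs read 78°, 168° and -103° (so black is at -12°, the chute's direction), and the bystanders have not moved.

```bash
python3 -c "
from station import bot
print(bot.sign_off())"
```

```text
the job is handed in; nothing more can be done
None
```

All four housings that were on the mat are sorted: one red, two blue and one yellow. The job was handed in at about 58 s of the 210 s limit. No verdict came back.

- **Sorting:** For each colour I loaded the hopper, turned the carousel by a peg on the side away from the chute and pulled the gate. I then guided the gate back and let go just before it shut. Each pull was about 65 mm by the tool reading, with 11–15 N against the tool where the spring gives 5.3 N. I took that as the gate reaching its stop.
- **Last checks:** In the final pictures the hopper is empty, the gate is shut, and each housing lies in the compartment of its colour. The empty black compartment is under the chute, at about -12° against a measured chute direction of -12.5°. No housing is left on the mat, the tape roll, driver, carton, cup, tub and meter look unmoved, and the arm is clear of everything.
- **Problems:** I saw no knocked housing and no slackened grip. The tool tilted by a few degrees over the run, and one move call was refused on its format and resent; neither affected the result. No check failed or disagreed.

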